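Press locating pins home on a bar, load the carrier, draw its gates in with the turnbuckle

TASK

Each grey square block on the shelf has two brass pins standing out of neighbouring sides: hold the block upright and press one pin fully home squarely against the front face of the low steel bar, turn the block and press the other the same way, using only the bar's front face to push pins in. Stand every finished block upright in the carrier's tray between the end gates, and only when all are in, turn the turnbuckle by its spokes to its stop, so that both gates are fully drawn in. Leave the driver, gasket, spacer and nut where they lie.

Things in the scene. Friction and masses are not known exactly. Their poses are not given: they have to be found in the camera images.
- block1_c (a point): Centre of a loose grey square block, 44 x 44 mm, 54 mm tall, 260 g, standing upright (z up; this point is 27 mm above its underside). Brass pins 10 mm thick stick 8 mm out of the middle of its +x and +y sides, axes 15 mm above the underside; the sides above are plain, for gripping. A dark dot on top marks each pin side. Two or three blocks are present; absent ones have no pose.
- block1_pinA (a joint): How far the pin in the +x side of block1 is pressed in (m): 0 stands 8 mm proud, 0.008 is flush with the side. It is a tight sliding fit: it gives at about 6 N and stays where it is pushed.
- block1_pinB (a joint): How far the pin in the +y side of block1 is pressed in (m): 0 stands 8 mm proud, 0.008 is flush with the side. It is a tight sliding fit: it gives at about 6 N and stays where it is pushed.
- block2_c (a point): Centre of a loose grey square block, 44 x 44 mm, 54 mm tall, 260 g, standing upright (z up; this point is 27 mm above its underside). Brass pins 10 mm thick stick 8 mm out of the middle of its +x and +y sides, axes 15 mm above the underside; the sides above are plain, for gripping. A dark dot on top marks each pin side. Two or three blocks are present; absent ones have no pose.
- block2_pinA (a joint): How far the pin in the +x side of block2 is pressed in (m): 0 stands 8 mm proud, 0.008 is flush with the side. It is a tight sliding fit: it gives at about 6 N and stays where it is pushed.
- block2_pinB (a joint): How far the pin in the +y side of block2 is pressed in (m): 0 stands 8 mm proud, 0.008 is flush with the side. It is a tight sliding fit: it gives at about 6 N and stays where it is pushed.
- block3_c (a point): Centre of a loose grey square block, 44 x 44 mm, 54 mm tall, 260 g, standing upright (z up; this point is 27 mm above its underside). Brass pins 10 mm thick stick 8 mm out of the middle of its +x and +y sides, axes 15 mm above the underside; the sides above are plain, for gripping. A dark dot on top marks each pin side. Two or three blocks are present; absent ones have no pose.
- block3_pinA (a joint): How far the pin in the +x side of block3 is pressed in (m): 0 stands 8 mm proud, 0.008 is flush with the side. It is a tight sliding fit: it gives at about 6 N and stays where it is pushed.
- block3_pinB (a joint): How far the pin in the +y side of block3 is pressed in (m): 0 stands 8 mm proud, 0.008 is flush with the side. It is a tight sliding fit: it gives at about 6 N and stays where it is pushed.
- anvil: Low steel pressing bar fixed to the shelf, 90 mm long (along its y), 20 mm thick, 25 mm high, with a lower foot 8 mm high running 45 mm behind it. Origin on the shelf at the middle of the foot line of its front face; the front face is upright, faces its -x (towards the robot side), and fills z 0 to 25 mm. Blocks are pushed against it in its +x direction.
- carrier: Carrier fixed to the shelf; origin on the shelf under the centre of its tray. Tray floor 6 mm above the shelf, 270 mm long in y, 100 mm wide in x between two side walls 16 mm high. A sliding gate stands across each y end. Blocks stand on the floor anywhere between the gates; three fit in a row along y 68 mm apart. At x = -115 mm runs the turnbuckle, with guide posts 74 mm high at y = -85 and 85.
- gate_left (a joint): Travel (m) of the gate across the tray's +y end, top 30 mm above the shelf: at 0 its inner face is at carrier y = +125 mm, and it moves inwards, to 0.0225 with the turnbuckle tight. An arm 30 mm high carries it from the turnbuckle's rod over the -x wall; it is moved only by the turnbuckle.
- gate_right (a joint): Travel (m) of the gate across the tray's -y end, top 30 mm above the shelf: at 0 its inner face is at carrier y = -125 mm, and it moves inwards, to 0.0225 with the turnbuckle tight. An arm 30 mm high carries it from the turnbuckle's rod over the -x wall; it is moved only by the turnbuckle.
- turnbuckle_mid (a point): Middle of the turnbuckle, on its axis, at carrier x -115 mm, y 0, 60 mm above the shelf; the axis lies along carrier y. A steel sleeve 27 mm in diameter, 80 mm long, with a 36 mm hub, from which four round spokes 8 mm thick, 90 degrees apart, reach out to 52 mm from the axis, all in the plane carrier y = 0.
- turnbuckle (a joint): Turn of the turnbuckle's middle body (rad): 0 slack, 5.0 the stop, fully tight. It grows when upper spokes are pushed towards carrier +x (to the tray, away from the robot). Spokes stand at value + k x 90 degrees from straight up, counted towards carrier +x. Draws both gates in 4.5 mm each per rad, takes 3 to 4 N at a spoke, stays where left.
- driver_c (a point): Bystander: glossy black torque driver lying on its side, about 190 mm long, 30 mm thick; its middle.
- gasket: Bystander: dull copper ring gasket lying flat, 60 mm across, 5 mm thick; centre of its underside.
- spacer_center (a point): Bystander: tan ceramic spacer, an upright cylinder 26 mm across and 22 mm tall; its centre.
- nut: Bystander: silver flange nut, 32 mm across and 15 mm high; centre of its underside.
Mind the look-alikes: they are no part of the job. What is shaped like the part that bears block3_c but purple is not meant.

How it is judged:
By the outcome, as a careful person would: the job done as asked, in the order asked, and still so for the second after the job is handed in, with the robot touching nothing.
Of block1, block2, block3 only 2 to 3 are there at a start; the rules pass over those that are not, and their reading is None.
At some moment in a run one of block1, block2, block3 may be knocked a few centimetres aside while the robot is not near it.
Once in a run the grip may slacken for a moment while it holds something.
It also fails if it takes over 210 s, if anything falls off the work surface, if the arm or the gripper's body presses on something with over 40 N, if the wrist force passes 120 N, or if a joint passes its speed limit or range.

ROBOT

A 6-joint arm with a two-finger parallel gripper is mounted at the origin on the work surface. World frame = base frame: x ahead of the robot, y to its left, z up, the work surface at z = 0. Lengths are in m, angles in rad, forces in N, time in s.
With the tool pointing down it reaches from about 0.225 to 0.725 m from the base axis. Payload 3.1 kg.
Tool frame: the origin (TCP) lies at the very end of the fingers, on their centre line; the grasp point (between the pads) lies 19 mm behind it; x points along the fingers, y is the direction in which the jaws open and shut, and the axes are right-handed (so a half turn about x gives the same grasp; the last joint's range is limited). The gripper opens to 85 mm and grips with 20 to 120 N. Pads are 22 mm wide; open, the fingers measure 114 mm over their backs; the gripper's body (76 mm by 85 mm) begins 54 mm behind the grasp point. The pads swing forward as they close: fully open they stand 13 mm farther back than shut.
Start: joints at [0.999, 0.048, 0.099, 1.622, 0, 1.443], TCP at [0.225, 0.474, 0.231] pointing down, gripper open.
Joint ranges: [-2.91, 2.91], [-0.99, 1.94], [-1.21, 1.42], [-2.12, 2.29], [-1.49, 1.47], [-3.14, 3.14]. Speed limits (rad/s): [2.79, 2.79, 3.14, 3.14, 3.14, 3.14].

INTERFACE

Orientations are given as a unit quaternion [w, x, y, z].
In Python, from workcell import monitor, viewer, r gives the robot as it stands.
- The arm moves only by the tool servo_tool, never from a script. Its arguments are lists of equal length, an entry for each row: "delta_pos": the shift along the tool's x, y, z in m, a list of three; "rot": the turn, a rotation vector about the tool's x, y, z in degrees, a list of three; "fingers": the opening, from -1 (shut) to 1 (fully open). In form: {"delta_pos": [[dx, dy, dz], ...], "rot": [[wx, wy, wz], ...], "fingers": [fingers, ...]}. A call has 1 to 5 rows; each row shifts and turns the commanded pose from where the row before left it, along the tool's axes as they then stand; what a row does not reach is not made up. A row lasts 1/8 s, in which the tool goes at most 62.5 mm and 10.7 degrees, less where a joint would pass 70% of its speed; a pose out of reach is approached as far as the arm can. A call is refused whole if a number of a shift passes 0.0625 or a number of a turn 10.7, either way. A call with a gripper value outside its range is refused whole. The fingers move at their own pace and stop on an object; "squeeze" is the grip in N (left out, the last holds). Time passes only in rows, so rows that do not move let the fingers close. It gives the time, the measured TCP pose, the force and the opening at its end, in the units of the state.
- monitor.get_obs(): the state, without advancing time (a new reading comes with each control period).
- viewer.capture(name): name is "scene" or "top"; returns the picture (384x512x3 uint8, red, green, blue); there is no depth.
- viewer.camera_model(name): a dict with "K" (3x3 intrinsics, pixels), "dist_coeffs" ([k1, k2, p1, p2, k3] as OpenCV has them; the pictures are not rectified), "R" (3x3) and "t" (3): a world point X has camera coordinates R X + t. Camera axes: x right, y down, z forward; pixel columns grow to the right and rows downward; lengths in m; the calibration is good to about 2 mm. A picture is of the moment at which its call begins. camera_model takes no time and is no camera call.
- r.hand_in(): hands the job in, once; it reports no verdict.
The state is a dict: "clock": time; "joint_pos": joint angles; "joint_velocities": joint speeds; "tau": joint torques, N m; "tcp_pos": TCP position; "tcp_rot": TCP orientation; "force": force on the tool from outside, world axes, zero at the start; "torque": the same for the moment, N m; "opening": finger opening in m.
Only numpy, scipy, OpenCV 4.12 (cv2) and the standard library are available. Lean on these libraries where they do the work, as an engineer would, in place of code of your own. Each camera call takes 0.05 s, during which the arm holds its last target.

## Working session

There is one attempt and no reset: what is moved stays moved. The work goes in short steps, Python scripts to look and compute and a tool call to move; the robot and the scene stay as the last step left them, time stands still between calls to the robot, and variables do not carry over. Pictures are saved under pics/ and viewed, and the job is handed in when it is done.

Besides the shell and the picture viewer there is one more tool, called after "Emit:" as name(argument=value, ...) on one line, values as JSON. servo_tool: Moves the arm, as the interface text tells. Its arguments: {"type":"object","properties":{"delta_pos":{"type":"array","items":{"type":"array","items":{"type":"number"}}},"rot":{"type":"array","items":{"type":"array","items":{"type":"number"}}},"fingers":{"type":"array","items":{"type":"number"}},"squeeze":{"type":"number"}},"required":["delta_pos","rot","fingers"]}

```bash
mkdir -p pics; ls; python3 - <<'E'
from workcell import monitor, viewer, r
import cv2
for n in("scene","top"):
    im=viewer.capture(n); cv2.imwrite(f"pics/{n}0.png",cv2.cvtColor(im,cv2.COLOR_RGB2BGR))
    print(viewer.camera_model(n))
print(monitor.get_obs())
E
```

```text
pics
{'K': array([[375.25933747,   0.        , 263.34567543],
       [  0.        , 375.25933747, 188.1429123 ],
       [  0.        ,   0.        ,   1.        ]]), 'dist_coeffs': array([-0.07287973,  0.        ,  0.        ,  0.        ,  0.        ]), 'R': array([[-0.54044694,  0.8413343 , -0.00858524],
       [ 0.53843813,  0.33799909, -0.77190737],
       [-0.64653034, -0.4217976 , -0.63567704]]), 't': array([ 0.34797114, -0.23318227,  1.37694474])}
{'K': array([[363.21803058,   0.        , 256.05265352],
       [  0.        , 363.21803058, 195.20084321],
       [  0.        ,   0.        ,   1.        ]]), 'dist_coeffs': array([-0.0756017,  0.       ,  0.       ,  0.       ,  0.       ]), 'R': array([[ 0.00942281, -0.99991401,  0.00912095],
       [-0.99430488, -0.0103375 , -0.1060705 ],
       [ 0.10615566, -0.00806953, -0.99431678]]), 't': array([-0.03333254,  0.56327777,  0.98445474])}
{'clock': 0.1, 'joint_pos': array([9.99191780e-01, 4.86617508e-02, 9.77255205e-02, 1.62196900e+00,
       2.14681423e-05, 1.44299828e+00]), 'joint_velocities': array([-0.00120698, -0.00052045,  0.00405517, -0.0009557 , -0.0001546 ,
        0.00021674]), 'tau': array([ 2.56102066e-03, -3.39850903e+01,  3.20935678e+01,  1.58358808e-02,
       -1.66322866e-04,  9.79838397e-07]), 'tcp_pos': array([0.2251303 , 0.47367363, 0.23022742]), 'tcp_rot': array([ 0.68950579,  0.15492677,  0.69003097, -0.15632253]), 'force': array([ 0.61155661, -0.23789608,  0.34083381]), 'torque': array([-0.0163994 , -0.01565644,  0.04029443]), 'opening': 0.0854696549377352}
```

View pics/scene0.png

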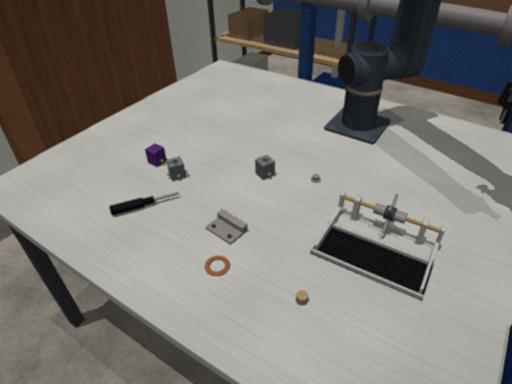

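View pics/top0.png

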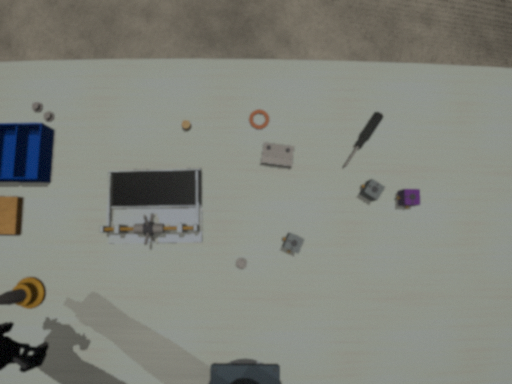

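```bash
cat > h.py <<'E'
import numpy as np, cv2
from workcell import monitor, viewer, r
from scipy.spatial.transform import Rotation as Rn
def cam(n):
    m=viewer.camera_model(n); return m['K'],m['dist_coeffs'],m['R'],m['t']
def ray(n,uv):
    K,d,R,t=cam(n); p=cv2.undistortPoints(np.array(uv,float).reshape(-1,1,2),K,d).reshape(-1,2)
    D=(np.c_[p,np.ones(len(p))])@R; return -R.T@t, D
def plane(n,uv,z):
    c,D=ray(n,uv); return c+D*((z-c[2])/D[:,2])[:,None]
def proj(n,X):
    K,d,R,t=cam(n); return cv2.projectPoints(np.array(X,float).reshape(-1,1,3),cv2.Rodrigues(R)[0],t,K,d)[0].reshape(-1,2)
def grab(n): return cv2.cvtColor(viewer.capture(n),cv2.COLOR_RGB2BGR)
def crop(im,x0,y0,x1,y1,f,name):
    cv2.imwrite("pics/"+name,cv2.resize(im[y0:y1,x0:x1],None,fx=f,fy=f,interpolation=cv2.INTER_CUBIC))
def tool():
    s=monitor.get_obs(); q=s['tcp_rot']; R=Rn.from_quat([q[1],q[2],q[3],q[0]]).as_matrix(); return s,R
E
python3 - <<'E'
from h import *
t=cv2.imread('pics/top0.png');s=cv2.imread('pics/scene0.png')
crop(t,250,130,430,265,4,'c1.png'); crop(t,95,160,215,260,6,'c2.png')
crop(s,130,130,290,250,5,'c3.png'); crop(s,305,180,455,300,5,'c4.png')
print(tool()[1]); 
for n in('top','scene'): print(ray(n,[[256,190]])[0])
print(proj('top',[[.225,.474,.23],[0,0,0]]))
E
```

```text
[[-1.15893645e-03  4.29379116e-01  9.03123597e-01]
 [-1.76204838e-03  9.03121925e-01 -4.29380582e-01]
 [-9.99997776e-01 -2.08897228e-03 -2.90074145e-04]]
[ 0.45587847 -0.01956271  1.03891104]
[1.20385072 0.36684733 0.69828445]
[[ 30.86239438 334.08344119]
 [244.05994712 397.8623934 ]]
```

View pics/c1.png

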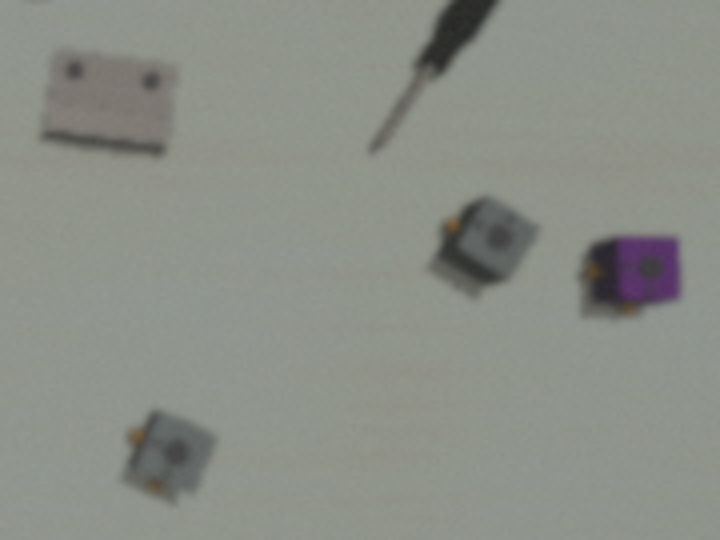

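View pics/c2.png

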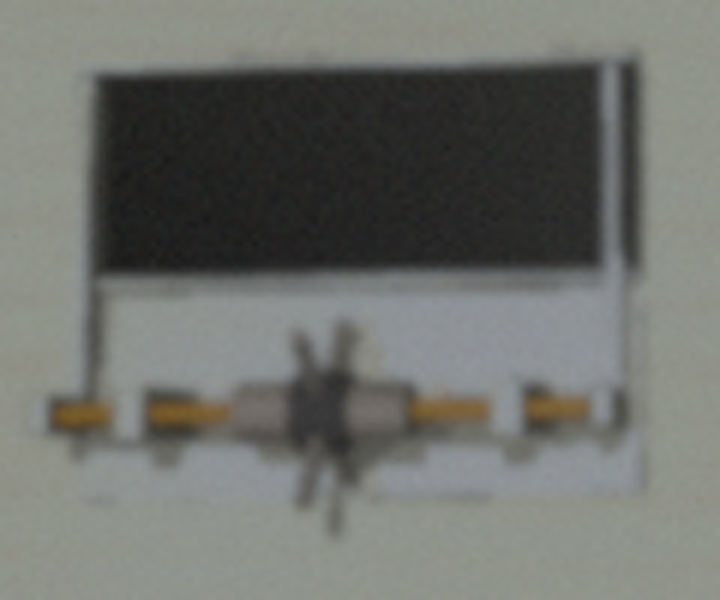

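View pics/c3.png

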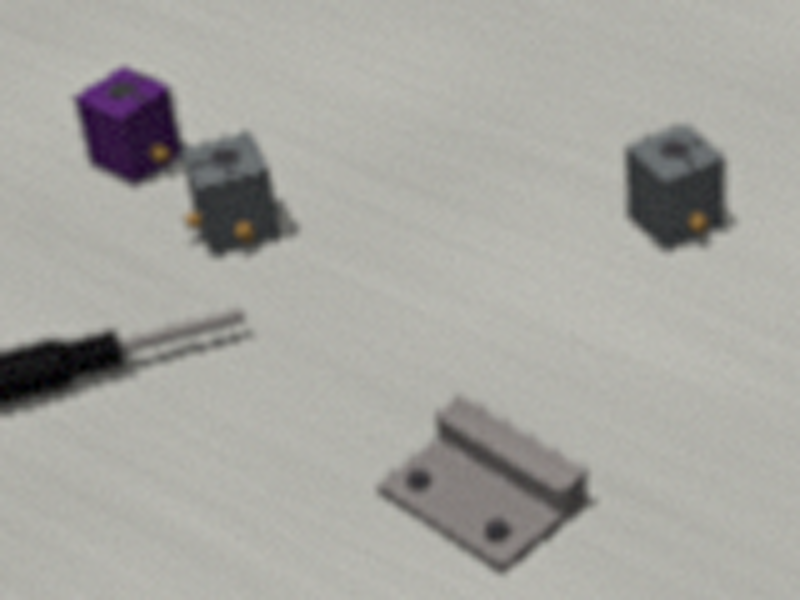

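View pics/c4.png

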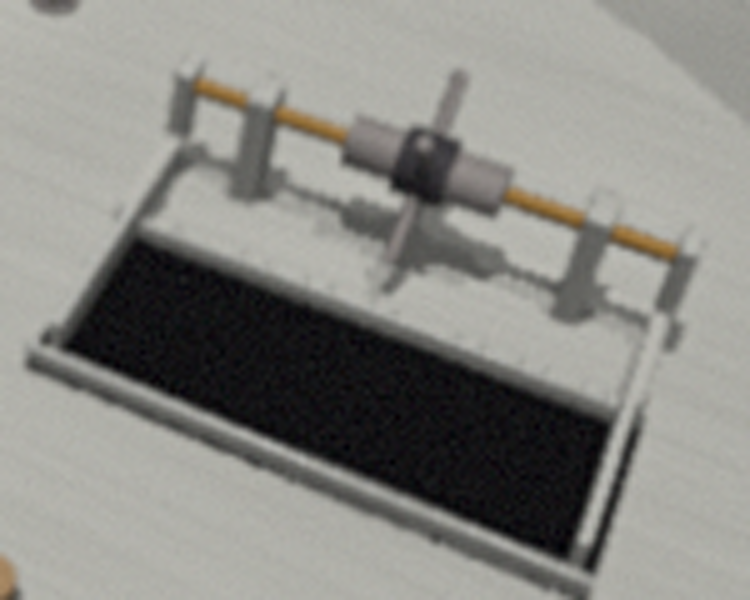

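```bash
python3 - <<'E'
from h import *
t=cv2.imread('pics/top0.png');s=cv2.imread('pics/scene0.png')
for (u,v) in [(294,244),(296,240),(300,240),(372,190),(378,188),(285,230),(366,198),(277,155),(288,250),(277,165)]: print((u,v),t[v,u])
g=cv2.cvtColor(t,cv2.COLOR_BGR2GRAY)
for nm,(x0,y0,x1,y1) in dict(A=(270,222,318,262),B=(345,170,392,210)).items():
    sub=g[y0:y1,x0:x1]; 
    print(nm);print('\n'.join(' '.join('%3d'%v for v in r_[8:40]) for r_ in sub[5:36]))
E
```

```text
(294, 244) [70 74 73]
(296, 240) [92 93 89]
(300, 240) [103 104 100]
(372, 190) [75 76 73]
(378, 188) [87 88 85]
(285, 230) [142 149 144]
(366, 198) [71 74 74]
(277, 155) [112 120 124]
(288, 250) [67 80 89]
(277, 165) [82 87 88]
A
148 147 147 148 149 147 146 147 146 148 147 145 147 148 146 146 149 147 147 149 148 148 146 146 146 147 145 148 148 149 148 148
148 146 148 147 146 146 146 144 147 147 147 145 147 146 146 146 147 147 145 147 148 148 145 147 148 144 147 147 147 148 146 148
146 148 148 147 145 146 148 147 146 147 145 147 146 147 147 147 146 147 147 148 148 148 147 146 146 148 145 148 148 148 148 147
145 149 147 148 147 146 147 147 146 148 143 145 149 147 146 147 148 146 148 149 147 147 145 148 144 145 147 147 149 148 147 148
146 148 149 146 149 146 146 146 145 143 139 141 143 144 144 147 147 145 146 145 149 147 147 147 149 148 146 146 148 148 146 148
146 147 148 147 148 147 146 146 143 133 124 123 129 136 139 142 142 146 145 146 146 147 147 147 145 148 148 147 145 147 147 147
147 145 147 147 148 147 148 143 135 115  99 102 110 120 128 133 137 142 144 146 146 147 146 147 145 1
[... 6368 characters left out ...]
  72  72  77  84  93 109 119 129 141 143 146 144 147 145 144
148 147 145 146 145 145 146 142 137 128 115 104 106 101  98  94  93  96 103 110 117 125 133 138 141 144 146 144 147 146 146 146
146 147 147 147 147 146 145 145 143 139 128 121 115 107 101  99 103 116 128 136 136 142 144 145 145 146 147 147 147 147 146 147
146 143 147 147 146 145 146 148 146 142 141 137 134 120 110 107 112 127 139 143 145 145 146 147 146 146 145 146 146 146 145 148
146 145 147 147 146 146 145 146 145 145 147 143 141 134 126 120 125 136 145 144 147 146 147 145 148 146 146 146 145 146 148 146
146 148 144 146 143 148 146 144 145 145 148 146 146 141 138 135 137 142 145 147 148 146 146 146 145 146 145 144 145 146 144 144
```

```bash
cat >> h.py <<'E'
def contours(im,box,thr,f=8,inv=True):
    x0,y0,x1,y1=box
    g=cv2.cvtColor(im,cv2.COLOR_BGR2GRAY) if im.ndim==3 else im
    u=cv2.resize(g[y0:y1,x0:x1],None,fx=f,fy=f,interpolation=cv2.INTER_CUBIC)
    m=(u<thr) if inv else (u>thr)
    cs,_=cv2.findContours(m.astype(np.uint8),cv2.RETR_LIST,cv2.CHAIN_APPROX_NONE)
    return [ (c.reshape(-1,2)+.5)/f-.5+[x0,y0] for c in cs]
def dot(im,u,v,thr=82,z=.054,n='top'):
    cs=contours(im,(u-7,v-7,u+8,v+8),thr); 
    best=None
    for c in cs:
        m=cv2.moments(c.astype(np.float32).reshape(-1,1,2))
        if m['m00']>6:
            p=[m['m10']/m['m00'],m['m01']/m['m00']]; d=np.hypot(p[0]-u,p[1]-v)
            if best is None or d<best[0]: best=(d,p,m['m00'])
    return best,plane(n,[best[1]],z)[0]
def edge(n,c,p,q,z,tol=1.5):
    p=np.array(p,float);q=np.array(q,float);d=(q-p);L=np.hypot(*d);d/=L
    s=(c-p)@d; e=(c-p)@[-d[1],d[0]]
    sel=c[(s>.15*L)&(s<.85*L)&(abs(e)<tol)]
    P=plane(n,sel,z)[:,:2].astype(np.float32)
    l=cv2.fitLine(P,cv2.DIST_HUBER,0,.01,.01).ravel()
    return np.degrees(np.arctan2(l[1],l[0])),l[2:],len(P)
E
python3 - <<'E'
from h import *
t=cv2.imread('pics/top0.png')
for u,v in((294,242),(374,189)): print(dot(t,u,v))
def E(box,p,q,z,thr=124):
    for c in contours(t,box,thr):
        if len(c)>150: 
            try: print(edge('top',c,p,q,z))
            except Exception as e: pass
bA=(270,222,318,262);bB=(345,170,392,210)
print('A');E(bA,(288+1,233),(304,240),.054);E(bA,(303.5,240.5),(298.5,252),.054)
print('B');E(bB,(371.5,178.5),(383.5,185),.054);E(bB,(384,187),(377.5,199),.054)
E
python3 - <<'E'
from h import *
t=cv2.imread('pics/top0.png');g=cv2.cvtColor(t,cv2.COLOR_BGR2GRAY)
print('anvil');print('\n'.join(' '.join('%3d'%v for v in r_) for r_ in g[138:174,256:300]))
E
```

```text
((np.float64(0.856211540818851), [293.59620834764684, 242.75501688995763], 22.7421875), array([ 0.43307375, -0.13005178,  0.054     ]))
((np.float64(0.3361282159364293), [374.3148020257826, 188.88217868566443], 26.8671875), array([ 0.58198448, -0.3541543 ,  0.054     ]))
A
(np.float32(66.36023), array([ 0.45298856, -0.13923973], dtype=float32), 73)
(np.float32(-25.882671), array([ 0.4254181 , -0.15045464], dtype=float32), 64)
B
(np.float32(58.55693), array([ 0.6022423, -0.3629579], dtype=float32), 65)
(np.float32(-33.222885), array([ 0.568816  , -0.37159315], dtype=float32), 67)
anvil
147 145 148 148 147 149 146 147 146 146 148 147 149 147 149 146 146 148 146 146 145 147 147 147 147 144 147 146 146 147 148 148 146 147 148 145 148 146 147 145 148 146 145 147
148 145 146 145 148 146 145 146 146 148 146 147 147 146 146 146 145 147 147 146 148 146 147 146 147 146 145 148 148 147 147 146 147 148 147 145 146 146 146 146 146 147 146 146
146 148 147 148 146 144 146 145 144 146 145 145 146 144 146 147 147 146 145 148 148 146 147 147 145 147 145 146 147 147 146 147 146 147 146 147 149 147 145 
[... 5127 characters left out ...]
 145 144 144 143 143 142 143 142 144 144 144 143 143 144 144 141 144 145 142 144 142 144 143 142 142 143 141 142 143 142 140 136 137 140 144 143 146 144 143 144 145 143 145
143 143 144 146 145 145 144 144 145 144 142 143 143 145 145 144 144 144 144 143 145 143 145 143 144 144 142 143 146 146 143 142 143 145 144 143 145 148 146 144 146 146 146 147
142 145 144 144 145 147 145 144 144 145 145 148 146 145 145 145 144 143 146 146 145 145 143 146 145 144 145 145 145 144 144 147 145 147 146 147 146 146 147 147 145 147 148 149
145 144 148 147 149 144 147 146 145 146 146 146 143 145 145 146 143 144 146 147 144 146 146 144 145 143 146 147 144 144 147 145 146 145 145 146 148 147 146 147 146 147 146 145
```

```bash
python3 - <<'E'
from h import *
t=cv2.imread('pics/top0.png')
b=(254,134,302,176)
def E(thr,p,q,z,tol=1.5):
    for c in contours(t,b,thr):
        try: 
            e=edge('top',c,p,q,z,tol)
            if e[2]>60: print(thr,e)
        except Exception as e: pass
E(104,(261,162.3),(290,165.6),.025)
E(104,(261,162.3),(290,165.6),.025,1)
for th in (131,134,137): E(th,(264,142),(292,145.5),.008)
# ends of the foot/bar: left and right edges, z=.008
E(134,(262,144),(259.5,160),.02);E(134,(294,148),(293,164),.02)
# end points of front top edge
print(plane('top',[[259.7,162.3],[291.5,165.7]],.025))
print(plane('top',[[263,141.6],[294.5,145.3]],.008))
# scene
s=cv2.imread('pics/scene0.png');crop(s,200,205,255,245,14,'c5.png')
E
```

```text
104 (np.float32(82.639885), array([ 0.65518254, -0.07505648], dtype=float32), 162)
104 (np.float32(82.639885), array([ 0.65518254, -0.07505648], dtype=float32), 162)
131 (np.float32(82.58833), array([ 0.7161466 , -0.09340291], dtype=float32), 157)
134 (np.float32(83.011734), array([ 0.71787274, -0.08874701], dtype=float32), 157)
137 (np.float32(83.26089), array([ 0.7187658 , -0.08874548], dtype=float32), 157)
134 (np.float32(-7.13471), array([ 0.68894225, -0.04174772], dtype=float32), 92)
134 (np.float32(-1.7194722), array([ 0.6757275 , -0.13184509], dtype=float32), 92)
[[ 0.65809477 -0.0372537   0.025     ]
 [ 0.64936723 -0.12759689  0.025     ]]
[[ 0.72277159 -0.04663943  0.008     ]
 [ 0.71295876 -0.13830266  0.008     ]]
```

View pics/c5.png

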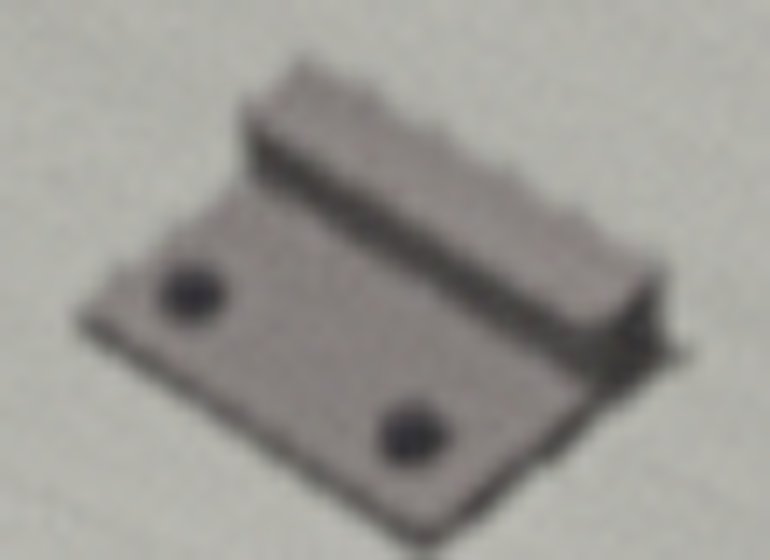

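```bash
python3 - <<'E'
from h import *
t=cv2.imread('pics/top0.png')
b=(100,160,215,255)
def E(thr,p,q,z,tol=1.5):
    for c in contours(t,b,thr):
        try: 
            e=edge('top',c,p,q,z,tol)
            if e[2]>60: print(thr,e)
        except Exception as e: pass
# dark region corners from crop c2 (6x, offset 95,160)
f=lambda x,y:(95+x/6,160+y/6)
c=[f(102,80),f(600,68),f(600,268),f(102,272)]
for p,q in((0,1),(3,2),(0,3),(1,2)): print(p,q);E(70,c[p],c[q],.006,2)
print(plane('top',c,.006))
print('hub',plane('top',[f(320,405)],.078), 'posts',plane('top',[f(130,412),f(508,408)],.074))
print('gates tops', plane('top',[f(612,165),f(92,180)],.03))
E
```

```text
0 1
70 (np.float32(-88.73844), array([0.6322982 , 0.25887018], dtype=float32), 465)
3 2
70 (np.float32(-87.985725), array([0.5361103 , 0.27181965], dtype=float32), 464)
0 3
70 (np.float32(0.5364582), array([0.5860263, 0.3927196], dtype=float32), 179)
1 2
70 (np.float32(1.5958325), array([0.5837998 , 0.14928535], dtype=float32), 186)
[[0.62567324 0.39103066 0.006     ]
 [0.63352032 0.148715   0.006     ]
 [0.53717581 0.14603867 0.006     ]
 [0.53253943 0.38610308 0.006     ]]
hub [[0.46949842 0.25704677 0.078     ]] posts [[0.46522779 0.34368194 0.074     ]
 [0.46932668 0.17433035 0.074     ]]
gates tops [[0.5835673  0.13788498 0.03      ]
 [0.57407922 0.38371548 0.03      ]]
```

```bash
cat >> h.py <<'E'
def Rt(yaw):
    a=np.radians(yaw); x=np.array([0,0,-1.]); y=np.array([np.cos(a),np.sin(a),0]); return np.c_[x,y,np.cross(x,y)]
def plan(pts,maxd=.055,maxa=10.5,start=None):
    """pts: list of (x,y,z,yaw). prints rows in chunks of 5"""
    if start is None:
        s,R=tool(); p=s['tcp_pos'].copy(); print('at',p.round(4),'yaw %.1f'%np.degrees(np.arctan2(R[1,1],R[0,1])))
    else: p=np.array(start[:3]);R=Rt(start[3])
    rows=[]
    for x,y,z,yw in pts:
        T=Rt(yw);P=np.array([x,y,z]); rv=Rn.from_matrix(R.T@T).as_rotvec()
        if np.linalg.norm(rv)>np.pi-.02: print('near pi!')
        n=max(1,int(np.ceil(np.linalg.norm(P-p)/maxd)),int(np.ceil(np.degrees(np.linalg.norm(rv))/maxa)))
        for k in range(n):
            q=p+(P-p)/(n-k); rv=Rn.from_matrix(R.T@T).as_rotvec()/(n-k)
            d=np.round(R.T@(q-p),4); w=np.round(np.degrees(rv),1)
            p=p+R@d; R=R@Rn.from_rotvec(np.radians(w)).as_matrix(); rows.append((d.tolist(),w.tolist()))
    for i in range(0,len(rows),5):
        c=rows[i:i+5]; print('"delta_pos":',[r[0] for r in c],'"rot":',[r[1] for r in c])
E
python3 - <<'E'
from h import *
plan([(.433,-.130,.13,155.2),(.433,-.130,.0235,155.2)])
E
```

```text
at [0.2251 0.4737 0.2302] yaw 64.6
"delta_pos": [[0.0084, -0.038, 0.0372], [0.0084, -0.0426, 0.0319], [0.0084, -0.0464, 0.0261], [0.0084, -0.0494, 0.0197], [0.0084, -0.0516, 0.0131]] "rot": [[-7.6, -0.0, 0.0], [-7.5, -0.0, 0.0], [-7.6, -0.0, 0.0], [-7.5, -0.0, 0.0], [-7.6, -0.0, 0.0]]
"delta_pos": [[0.0084, -0.0528, 0.0062], [0.0084, -0.0532, -0.0008], [0.0084, -0.0526, -0.0078], [0.0085, -0.0511, -0.0146], [0.0084, -0.0488, -0.0213]] "rot": [[-7.5, -0.0, 0.0], [-7.6, -0.0, 0.0], [-7.5, -0.0, 0.0], [-7.6, -0.0, 0.0], [-7.5, -0.0, 0.0]]
"delta_pos": [[0.0085, -0.0456, -0.0274], [0.0084, -0.0415, -0.0332], [0.0532, 0.0, -0.0], [0.0533, 0.0, -0.0]] "rot": [[-7.6, -0.1, -0.0], [-7.5, -0.0, 0.0], [-0.0, -0.0, 0.0], [-0.0, -0.0, 0.0]]
```

Emit:
servo_tool(delta_pos=[[0.0084,-0.038,0.0372],[0.0084,-0.0426,0.0319],[0.0084,-0.0464,0.0261],[0.0084,-0.0494,0.0197],[0.0084,-0.0516,0.0131]], rot=[[-7.6,0,0],[-7.5,0,0],[-7.6,0,0],[-7.5,0,0],[-7.6,0,0]], fingers=[1,1,1,1,1], squeeze=80)

```text
clock: 0.72
tcp_pos: [0.3121, 0.221, 0.1886]
tcp_rot: [0.703, -0.078, 0.703, 0.078]
force: [0.4, 0.1, 1.0]
opening: 0.0855
```

Emit:
servo_tool(delta_pos=[[0.0084,-0.0528,0.0062],[0.0084,-0.0532,-0.0008],[0.0084,-0.0526,-0.0078],[0.0085,-0.0511,-0.0146],[0.0084,-0.0488,-0.0213]], rot=[[-7.5,0,0],[-7.6,0,0],[-7.5,0,0],[-7.6,0,0],[-7.5,0,0]], fingers=[1,1,1,1,1])

```text
clock: 1.35
tcp_pos: [0.3984, -0.03, 0.1467]
tcp_rot: [0.64, -0.3, 0.64, 0.3]
force: [1.5, 0.0, -0.5]
opening: 0.0851
```

Emit:
servo_tool(delta_pos=[[0.0085,-0.0456,-0.0274],[0.0084,-0.0415,-0.0332],[0,0,0]], rot=[[-7.6,0,0],[-7.5,0,0],[0,0,0]], fingers=[1,1,1])

```text
clock: 1.72
tcp_pos: [0.4325, -0.1315, 0.1287]
tcp_rot: [0.596, -0.378, 0.598, 0.379]
force: [0.1, 0.3, -0.2]
opening: 0.0855
```

```bash
python3 - <<'E'
from h import *
t=grab('top');cv2.imwrite('pics/top1.png',t)
try:print(dot(t,294,242))
except Exception as e:print(e)
print(dot(t,374,189))
plan([(.433,-.130,.0235,155.2)])
crop(t,230,150,430,290,4,'d1.png')
E
```

```text
((np.float64(0.5307426571881468), [294.3875944189314, 242.3625718336721], 207.546875), array([ 0.43414197, -0.13219201,  0.054     ]))
((np.float64(0.314382326985024), [374.31325671585313, 188.97342035565643], 13.765625), array([ 0.58173032, -0.35414324,  0.054     ]))
at [ 0.4321 -0.1298  0.1292] yaw 154.9
"delta_pos": [[0.0529, -0.0006, 0.0001], [0.0528, -0.0005, 0.0]] "rot": [[-0.2, 0.0, -0.1], [-0.1, 0.0, -0.1]]
```

View pics/d1.png

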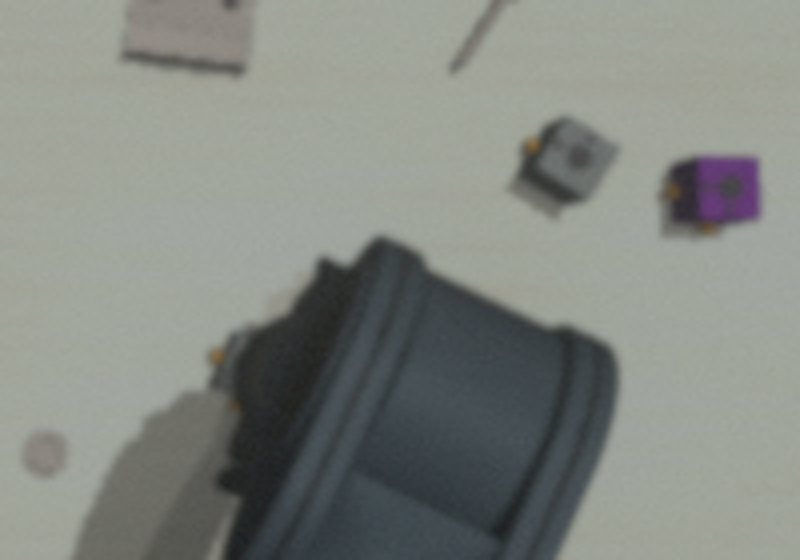

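Emit:
servo_tool(delta_pos=[[0.0529,-0.0006,0.0001],[0.0528,-0.0005,0],[0,0,0],[0,0,0],[0,0,0]], rot=[[-0.2,0,0],[-0.1,0,0],[0,0,0],[0,0,0],[0,0,0]], fingers=[1,1,1,-1,-1])

```text
clock: 2.4
tcp_pos: [0.4365, -0.13, 0.0281]
tcp_rot: [0.596, -0.384, 0.594, 0.38]
force: [0.3, -0.3, 0.6]
opening: 0.0514
```

Emit:
servo_tool(delta_pos=[[0,0,0],[0,0,0],[0,0,0],[0,0,0],[0,0,0]], rot=[[0,0,0],[0,0,0],[0,0,0],[0,0,0],[0,0,0]], fingers=[-1,-1,-1,-1,-1])

```text
clock: 3.02
tcp_pos: [0.4363, -0.1301, 0.0282]
tcp_rot: [0.596, -0.383, 0.594, 0.38]
force: [-0.5, 1.9, 5.9]
opening: 0.0426
```

```bash
python3 - <<'E'
from h import *
s,R=tool();print(s['tcp_pos'],s['opening'],s['force'],s['joint_pos'].round(3));print(R.round(4))
t=grab('scene');cv2.imwrite('pics/scene1.png',t)
crop(t,200,80,340,200,5,'d2.png')
E
```

```text
[ 0.43634054 -0.1301161   0.02816299] 0.04258587921443143 [-0.53035588  1.93024075  5.92710616] [-4.380e-01 -8.400e-02 -4.380e-01  1.210e+00  1.000e-03 -1.579e+00]
[[ 5.300e-03 -9.091e-01  4.165e-01]
 [-1.900e-03  4.165e-01  9.091e-01]
 [-1.000e+00 -5.600e-03  5.000e-04]]
```

View pics/d2.png

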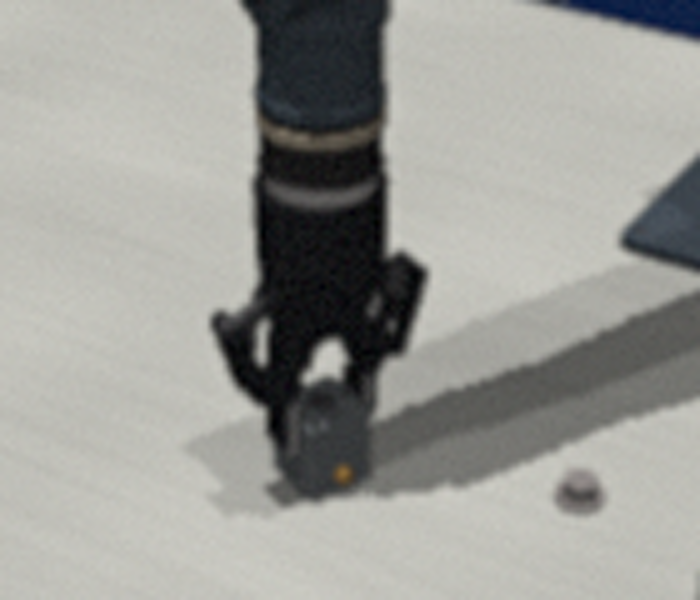

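```bash
python3 - <<'E'
from h import *
plan([(.4365,-.130,.07,155.4),(.5942,-.0749,.07,82.8),(.5942,-.0749,.034,82.8)])
E
```

```text
at [ 0.4363 -0.1301  0.0282] yaw 155.4
"delta_pos": [[-0.0418, -0.0003, 0.0002], [0.0, -0.0172, 0.0165], [0.0, -0.0139, 0.0194], [0.0, -0.0102, 0.0216], [0.0, -0.0062, 0.0231]] "rot": [[-0.0, 0.0, 0.3], [10.4, 0.0, 0.0], [10.4, 0.0, -0.0], [10.4, 0.0, -0.0], [10.3, 0.0, -0.0]]
"delta_pos": [[0.0, -0.0019, 0.0238], [0.0, 0.0024, 0.0237], [0.0001, 0.0066, 0.0229], [0.036, -0.0, 0.0]] "rot": [[10.4, 0.0, -0.0], [10.3, 0.0, -0.0], [10.4, 0.0, -0.0], [-0.0, 0.0, -0.0]]
```

Emit:
servo_tool(delta_pos=[[-0.0418,-0.0003,0.0002],[0,-0.0172,0.0165],[0,-0.0139,0.0194],[0,-0.0102,0.0216],[0,-0.0062,0.0231]], rot=[[0,0,0.3],[10.4,0,0],[10.4,0,0],[10.4,0,0],[10.3,0,0]], fingers=[-1,-1,-1,-1,-1])

```text
clock: 3.7
tcp_pos: [0.5254, -0.0976, 0.0666]
tcp_rot: [0.691, -0.143, 0.694, 0.145]
force: [0.7, -0.4, -3.1]
opening: 0.0424
```

Emit:
servo_tool(delta_pos=[[0,-0.0019,0.0238],[0,0.0024,0.0237],[0,0.0066,0.0229],[0,0,0]], rot=[[10.4,0,0],[10.3,0,0],[10.4,0,0],[0,0,0]], fingers=[-1,-1,-1,-1])

```text
clock: 4.2
tcp_pos: [0.5935, -0.0737, 0.0661]
tcp_rot: [0.704, 0.045, 0.707, -0.043]
force: [0.3, -1.2, -3.0]
opening: 0.0428
```

```bash
python3 - <<'E'
from h import *
s,R=tool();print(s['opening'],s['force']);print(R.round(4))
plan([(.5942,-.0749,.032,82.8)],maxd=.02)
t=grab('scene');cv2.imwrite('pics/scene2.png',t)
crop(t,180,150,300,250,6,'d3.png')
E
```

```text
0.042840551864015065 [ 0.26953304 -1.23162196 -3.04960691]
[[-0.0035  0.1242  0.9923]
 [ 0.002   0.9923 -0.1242]
 [-1.      0.0016 -0.0037]]
at [ 0.5935 -0.0737  0.0661] yaw 82.9
"delta_pos": [[0.0171, -0.0006, 0.0005], [0.017, -0.0006, 0.0004]] "rot": [[0.0, -0.1, -0.0], [0.1, -0.1, -0.1]]
```

View pics/d3.png

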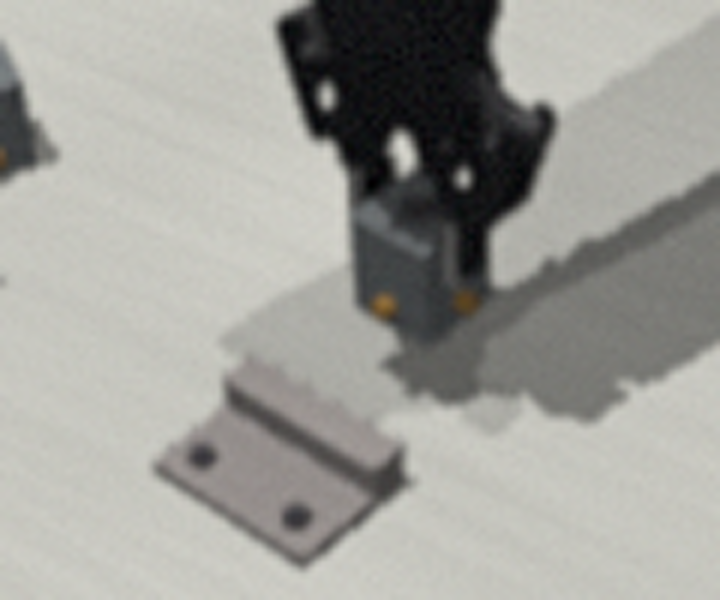

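Emit:
servo_tool(delta_pos=[[0.017,-0.0006,0.0005],[0.017,-0.0006,0.0004],[0,0,0]], rot=[[0,-0.1,0],[0,-0.1,0],[0,0,0]], fingers=[-1,-1,-1], squeeze=100)

```text
clock: 4.62
tcp_pos: [0.591, -0.0753, 0.03]
tcp_rot: [0.704, 0.045, 0.707, -0.044]
force: [-0.1, -0.1, -3.3]
opening: 0.0424
```

Emit:
servo_tool(delta_pos=[[0,0,0.015],[0,0,0.01],[0,0,0.005],[0,0,0.003]], rot=[[0,0,0],[0,0,0],[0,0,0],[0,0,0]], fingers=[-1,-1,-1,-1])

```text
clock: 5.12
tcp_pos: [0.6248, -0.0794, 0.0315]
tcp_rot: [0.705, 0.045, 0.707, -0.044]
force: [-4.0, -0.8, -1.0]
opening: 0.0423
```

Emit:
servo_tool(delta_pos=[[0,0,0.002],[0,0,0.002],[0,0,0]], rot=[[0,0,0],[0,0,0],[0,0,0]], fingers=[-1,-1,-1])

```text
clock: 5.5
tcp_pos: [0.6268, -0.0796, 0.0315]
tcp_rot: [0.703, 0.045, 0.708, -0.044]
force: [-4.7, 0.4, 0.3]
opening: 0.0421
```

Emit:
servo_tool(delta_pos=[[0,0,0.002],[0,0,0.002],[0,0,0.001],[0,0,0]], rot=[[0,0,0],[0,0,0],[0,0,0],[0,0,0]], fingers=[-1,-1,-1,-1])

```text
clock: 6.0
tcp_pos: [0.6314, -0.0802, 0.0311]
tcp_rot: [0.703, 0.045, 0.708, -0.044]
force: [-5.1, 0.5, -0.9]
opening: 0.0426
```

Emit:
servo_tool(delta_pos=[[0,0,0.001],[0,0,0.001],[0,0,0.001],[0,0,0]], rot=[[0,0,0],[0,0,0],[0,0,0],[0,0,0]], fingers=[-1,-1,-1,-1])

```text
clock: 6.5
tcp_pos: [0.6328, -0.0804, 0.0312]
tcp_rot: [0.702, 0.045, 0.709, -0.044]
force: [-9.2, 0.7, 1.6]
opening: 0.0425
```

Emit:
servo_tool(delta_pos=[[0,0,0.001],[0,0,0.001],[0,0,0.001],[0,0,0]], rot=[[0,0,0],[0,0,0],[0,0,0],[0,0,0]], fingers=[-1,-1,-1,-1])

```text
clock: 7.0
tcp_pos: [0.6329, -0.0804, 0.0312]
tcp_rot: [0.7, 0.045, 0.712, -0.044]
force: [-15.2, 1.0, 6.4]
opening: 0.0422
```

```bash
python3 - <<'E'
from h import *
s,R=tool();print(s['opening'],s['force'],s['torque'],s['tcp_pos']);print(R.round(4))
E
```

```text
0.04222969103491933 [-15.22621584   1.02833842   6.42515196] [0.29300624 3.3209133  0.05304096] [ 0.63288718 -0.08038448  0.03124296]
[[-0.0164  0.1257  0.9919]
 [ 0.0032  0.9921 -0.1256]
 [-0.9999  0.0011 -0.0167]]
```

Emit:
servo_tool(delta_pos=[[0,0,0],[0,0,0],[0,0,0]], rot=[[0,-0.7,0],[0,-0.6,0],[0,0,0]], fingers=[-1,-1,-1])

```text
clock: 7.38
tcp_pos: [0.6327, -0.0804, 0.0307]
tcp_rot: [0.708, 0.045, 0.704, -0.044]
force: [-14.9, 1.5, 4.4]
opening: 0.0422
```

```bash
python3 - <<'E'
from h import *
s,R=tool();print(s['opening'],s['force'],s['torque'],s['tcp_pos']);print(R.round(4))
t=grab('scene');cv2.imwrite('pics/scene3.png',t)
crop(t,180,150,300,250,6,'d4.png')
E
```

```text
0.04218434971987733 [-14.90844822   1.52450007   4.36142068] [0.25760683 3.26796228 0.17560975] [ 0.6327283  -0.08036022  0.03072025]
[[ 6.200e-03  1.255e-01  9.921e-01]
 [ 3.000e-04  9.921e-01 -1.255e-01]
 [-1.000e+00  1.000e-03  6.100e-03]]
```

View pics/d4.png

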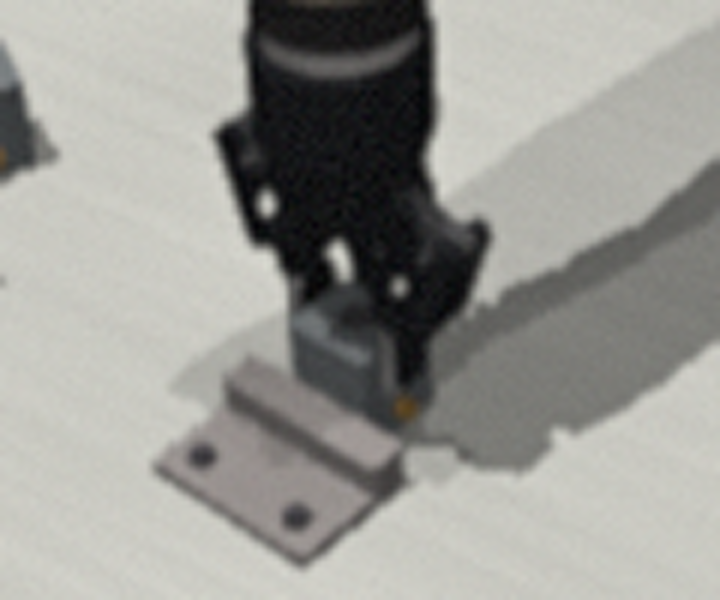

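Emit:
servo_tool(delta_pos=[[0,0,-0.01],[0,0,-0.02],[0,0,-0.02],[0,0,0],[0,0,0]], rot=[[0,0.8,0],[0,0,0],[0,0,0],[10,0,0],[10,0,0]], fingers=[-1,-1,-1,-1,-1])

```text
clock: 8.05
tcp_pos: [0.591, -0.0751, 0.0316]
tcp_rot: [0.69, 0.169, 0.684, -0.167]
force: [0.6, -0.1, -3.3]
opening: 0.0423
```

```bash
python3 - <<'E'
from h import *
s,R=tool();print(s['opening'],s['force'],s['torque'],s['tcp_pos']);print(R.round(4))
plan([(.588,-.0748,.034,-7.2)])
t=grab('scene');cv2.imwrite('pics/scene4.png',t)
crop(t,180,150,300,250,6,'d5.png')
E
```

```text
0.04228589527802467 [ 0.6383251  -0.05819987 -3.34671243] [-0.00516745 -0.02106419 -0.02891958] [ 0.59103985 -0.07507057  0.031646  ]
[[ 9.200e-03  4.625e-01  8.866e-01]
 [ 4.000e-04  8.866e-01 -4.625e-01]
 [-1.000e+00  4.600e-03  8.000e-03]]
at [ 0.591  -0.0751  0.0316] yaw 62.5
"delta_pos": [[-0.0003, -0.0002, -0.0004], [-0.0003, -0.0002, -0.0004], [-0.0004, -0.0003, -0.0003], [-0.0003, -0.0003, -0.0003], [-0.0004, -0.0004, -0.0002]] "rot": [[10.0, 0.0, -0.1], [9.9, 0.0, -0.1], [10.0, 0.1, -0.1], [9.9, 0.0, -0.1], [10.0, 0.1, -0.1]]
"delta_pos": [[-0.0003, -0.0004, -0.0001], [-0.0004, -0.0004, -0.0]] "rot": [[9.9, 0.0, -0.0], [10.0, 0.1, -0.1]]
```

View pics/d5.png

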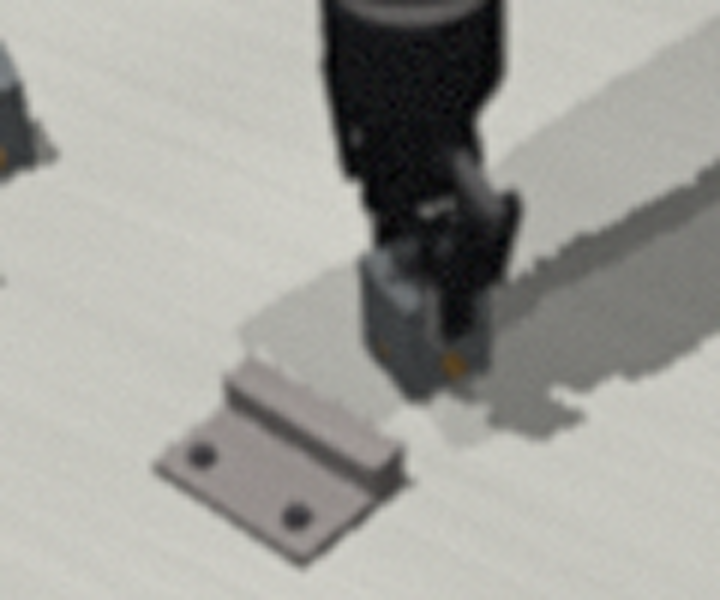

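Emit:
servo_tool(delta_pos=[[-0.0003,-0.0002,-0.0004],[-0.0003,-0.0002,-0.0004],[-0.0004,-0.0003,-0.0003],[-0.0003,-0.0003,-0.0003],[-0.0004,-0.0004,-0.0002]], rot=[[10,0,-0.1],[9.9,0,-0.1],[10,0.1,-0.1],[9.9,0,-0.1],[10,0.1,-0.1]], fingers=[-1,-1,-1,-1,-1])

```text
clock: 8.72
tcp_pos: [0.589, -0.0749, 0.0333]
tcp_rot: [0.553, 0.441, 0.552, -0.441]
force: [0.2, -1.0, -3.1]
opening: 0.0419
```

Emit:
servo_tool(delta_pos=[[-0.0003,-0.0004,-0.0001],[-0.0004,-0.0004,0],[0,0,0]], rot=[[9.9,0,0],[10,0.1,-0.1],[0,0,0]], fingers=[-1,-1,-1])

```text
clock: 9.1
tcp_pos: [0.5881, -0.0749, 0.0339]
tcp_rot: [-0.47, -0.528, -0.47, 0.529]
force: [-0.2, -0.0, -3.7]
opening: 0.0424
```

```bash
python3 - <<'E'
from h import *
s,R=tool();print(s['opening'],s['force'],s['torque'],s['tcp_pos'],s['joint_pos'].round(2));print(R.round(4))
plan([(.588,-.0748,.033,-7.2)])
t=grab('scene');cv2.imwrite('pics/scene5.png',t)
crop(t,180,150,300,250,6,'d6.png')
E
```

```text
0.0424128679999761 [-0.24180829 -0.01144997 -3.72483253] [ 0.01424638  0.01947347 -0.05022902] [ 0.58813292 -0.07492943  0.03392141] [-0.24  0.27 -0.05  1.26 -0.    1.45]
[[-1.400e-03  9.932e-01 -1.168e-01]
 [ 1.000e-04 -1.168e-01 -9.932e-01]
 [-1.000e+00 -1.400e-03  1.000e-04]]
at [ 0.5881 -0.0749  0.0339] yaw -6.7
"delta_pos": [[0.0009, -0.0001, -0.0001]] "rot": [[0.5, 0.0, 0.1]]
```

View pics/d6.png

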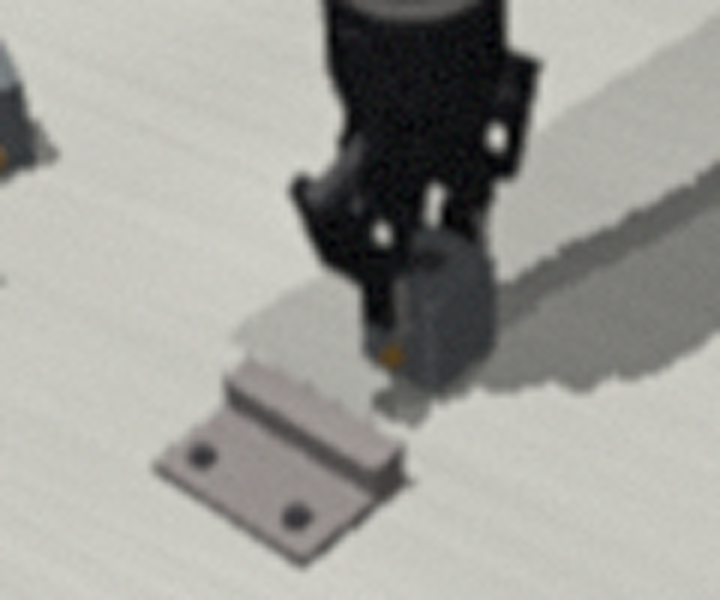

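Emit:
servo_tool(delta_pos=[[0.002,0.015,0],[0,0.012,0],[0,0.006,0],[0,0.002,0],[0,0,0]], rot=[[0.6,0,0],[0,0,0],[0,0,0],[0,0,0],[0,0,0]], fingers=[-1,-1,-1,-1,-1])

```text
clock: 9.78
tcp_pos: [0.6221, -0.0792, 0.0315]
tcp_rot: [-0.466, -0.531, -0.467, 0.532]
force: [-0.1, 0.2, -3.9]
opening: 0.0421
```

Emit:
servo_tool(delta_pos=[[0,0.002,0],[0,0.002,0],[0,0.002,0],[0,0.002,0],[0,0,0]], rot=[[0,0,0],[0,0,0],[0,0,0],[0,0,0],[0,0,0]], fingers=[-1,-1,-1,-1,-1])

```text
clock: 10.4
tcp_pos: [0.6278, -0.0799, 0.0313]
tcp_rot: [-0.464, -0.53, -0.468, 0.533]
force: [-5.4, 1.1, -0.3]
opening: 0.042
```

Emit:
servo_tool(delta_pos=[[0,0.002,0],[0,0.002,0],[0,0.001,0],[0,0.001,0],[0,0,0]], rot=[[0,0,0],[0,0,0],[0,0,0],[0,0,0],[0,0,0]], fingers=[-1,-1,-1,-1,-1])

```text
clock: 11.02
tcp_pos: [0.6316, -0.0805, 0.031]
tcp_rot: [-0.463, -0.529, -0.469, 0.535]
force: [-9.8, 1.1, 2.2]
opening: 0.0424
```

Emit:
servo_tool(delta_pos=[[0,0.001,0],[0,0.001,0],[0,0.001,0],[0,0,0]], rot=[[0,0,0],[0,0,0],[0,0,0],[0,0,0]], fingers=[-1,-1,-1,-1])

```text
clock: 11.52
tcp_pos: [0.6317, -0.0805, 0.0305]
tcp_rot: [-0.461, -0.527, -0.471, 0.536]
force: [-14.6, 0.3, 5.6]
opening: 0.0423
```

```bash
python3 - <<'E'
from h import *
s,R=tool();print(s['opening'],s['force'],s['torque'],s['tcp_pos']);print(R.round(4))
E
```

```text
0.042270943313182076 [-14.63429552   0.31166944   5.59979926] [0.39860162 3.27081383 0.17452881] [ 0.63173447 -0.08045807  0.03052883]
[[-1.820e-02  9.913e-01 -1.304e-01]
 [ 2.000e-03 -1.303e-01 -9.915e-01]
 [-9.998e-01 -1.830e-02  4.000e-04]]
```

Emit:
servo_tool(delta_pos=[[0,0,0],[0,0,0],[0,0,0]], rot=[[0,0,0.7],[0,0,0.6],[0,0,0]], fingers=[-1,-1,-1])

```text
clock: 11.9
tcp_pos: [0.6314, -0.0804, 0.03]
tcp_rot: [0.467, 0.532, 0.465, -0.531]
force: [-14.6, 0.6, 4.6]
opening: 0.042
```

```bash
python3 - <<'E'
from h import *
s,R=tool();print(s['opening'],s['force'],s['torque'],s['tcp_pos']);print(R.round(4))
E
```

```text
0.04196646645224543 [-14.61774584   0.59250416   4.60600102] [0.35054598 3.31484776 0.15961337] [ 0.63144215 -0.08041033  0.03000496]
[[ 4.000e-03  9.915e-01 -1.303e-01]
 [-1.000e-03 -1.303e-01 -9.915e-01]
 [-1.000e+00  4.100e-03  5.000e-04]]
```

Emit:
servo_tool(delta_pos=[[0,-0.01,0],[0,-0.02,0],[0,-0.02,0],[-0.03,0,0],[-0.03,0,0]], rot=[[0,0,-1],[0,0,0],[0,0,0],[0,0,0],[0,0,0]], fingers=[-1,-1,-1,-1,-1])

```text
clock: 12.52
tcp_pos: [0.5892, -0.0748, 0.0914]
tcp_rot: [0.467, 0.532, 0.465, -0.531]
force: [0.6, -0.8, -3.6]
opening: 0.0421
```

```bash
python3 - <<'E'
from h import *
s,R=tool();print(s['opening'],s['force'],s['torque'],s['tcp_pos']);print(R.round(4))
t=grab('scene');cv2.imwrite('pics/scene6.png',t)
crop(t,180,120,300,220,6,'d7.png')
t=grab('top');cv2.imwrite('pics/top6.png',t);print(dot(t,374,189))
# carrier place 1: carrier y=-36, x=+8
a=np.radians(1.4);C=np.array([.5825,.261]);M=np.array([[np.cos(a),-np.sin(a)],[np.sin(a),np.cos(a)]])
for y in(-36,36): print(C+M@[.008,y/1000])
E
```

```text
0.04214416581161586 [ 0.55254567 -0.83829653 -3.63408176] [ 0.0459266  -0.0491487  -0.07150295] [ 0.58922534 -0.0748355   0.09138529]
[[ 2.600e-03  9.914e-01 -1.308e-01]
 [-2.000e-04 -1.308e-01 -9.914e-01]
 [-1.000e+00  2.700e-03 -1.000e-04]]
((np.float64(0.33046606313486704), [374.2871115819209, 188.83637005649717], 9.21875), array([ 0.58211116, -0.35407964,  0.054     ]))
[0.59137717 0.2252062 ]
[0.58961805 0.29718471]
```

View pics/d7.png

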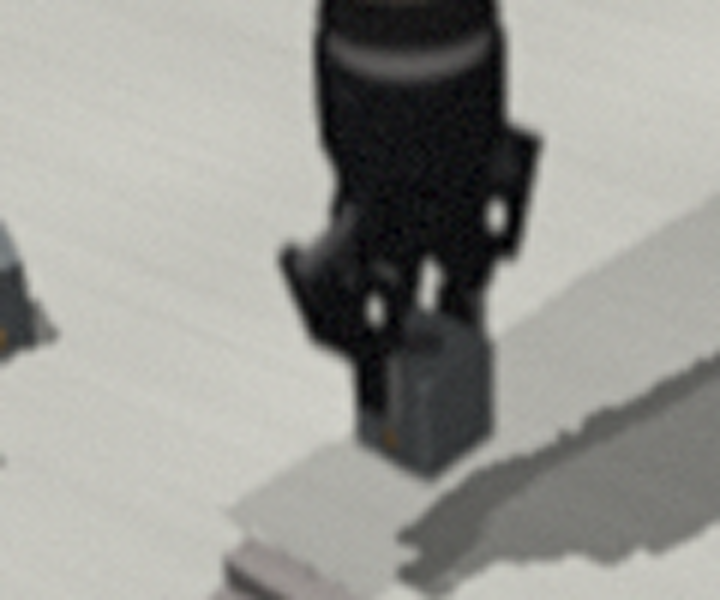

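```bash
python3 - <<'E'
from h import *
plan([(.590,.297,.105,1.4),(.590,.297,.042,1.4)])
E
```

```text
at [ 0.5934 -0.0758  0.0964] yaw -7.5
"delta_pos": [[-0.0014, -0.0074, -0.0527], [-0.0014, -0.0062, -0.0529], [-0.0014, -0.0051, -0.053], [-0.0013, -0.0038, -0.0531], [-0.0013, -0.0026, -0.0532]] "rot": [[-1.3, 0.0, -0.1], [-1.3, 0.0, -0.1], [-1.3, 0.0, -0.1], [-1.3, 0.0, -0.1], [-1.2, 0.0, -0.1]]
"delta_pos": [[-0.0014, -0.0016, -0.0533], [-0.0012, -0.0003, -0.0533], [0.0315, 0.0, -0.0], [0.0315, 0.0, -0.0]] "rot": [[-1.3, 0.1, -0.1], [-1.2, 0.0, -0.2], [-0.0, 0.0, 0.0], [-0.0, 0.0, 0.0]]
```

Emit:
servo_tool(delta_pos=[[-0.0014,-0.0074,-0.0527],[-0.0014,-0.0062,-0.0529],[-0.0014,-0.0051,-0.053],[-0.0013,-0.0038,-0.0531],[-0.0013,-0.0026,-0.0532]], rot=[[-1.3,0,0],[-1.3,0,0],[-1.3,0,0],[-1.3,0,0],[-1.2,0,0]], fingers=[-1,-1,-1,-1,-1])

```text
clock: 13.25
tcp_pos: [0.587, 0.193, 0.0966]
tcp_rot: [0.496, 0.505, 0.495, -0.504]
force: [0.7, 0.5, -3.2]
opening: 0.0424
```

Emit:
servo_tool(delta_pos=[[-0.0014,-0.0016,-0.0533],[-0.0012,-0.0003,-0.0533],[0,0,0],[0,0,0]], rot=[[-1.3,0,0],[-1.2,0,0],[0,0,0],[0,0,0]], fingers=[-1,-1,-1,-1])

```text
clock: 13.75
tcp_pos: [0.5857, 0.2979, 0.099]
tcp_rot: [0.507, 0.494, 0.505, -0.494]
force: [0.4, -0.1, -4.0]
opening: 0.0422
```

```bash
python3 - <<'E'
from h import *
s,R=tool();print(s['opening'],s['force'],s['torque'],s['tcp_pos']);print(R.round(4))
plan([(.590,.297,.042,1.4)])
t=grab('scene');cv2.imwrite('pics/scene7.png',t)
crop(t,300,100,460,300,4,'d8.png')
E
```

```text
0.04223507822386459 [ 0.40661222 -0.08698217 -4.0016805 ] [-0.04964441 -0.00125702 -0.01835759] [0.58572506 0.29785237 0.09899243]
[[ 0.0013  0.9997  0.0248]
 [-0.0016  0.0248 -0.9997]
 [-1.      0.0012  0.0016]]
at [0.5857 0.2979 0.099 ] yaw 1.4
"delta_pos": [[0.0285, 0.0021, 0.0004], [0.0285, 0.0021, 0.0005]] "rot": [[0.0, 0.0, -0.0], [0.0, 0.1, -0.1]]
```

View pics/d8.png

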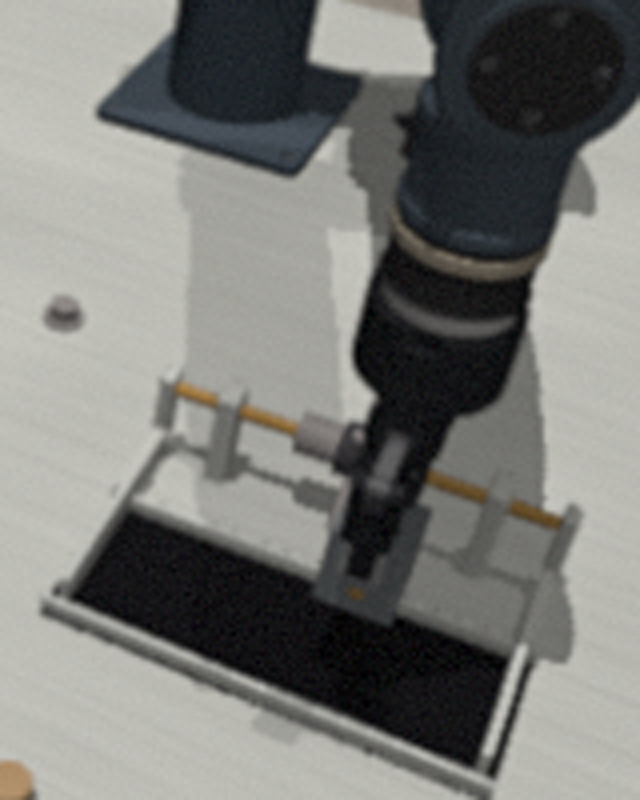

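Emit:
servo_tool(delta_pos=[[0.0285,0.002,0.0004],[0.0255,0.002,0.0005],[0,0,0],[0.002,0,0],[0.002,0,0]], rot=[[0,0,0],[0,0,0],[0,0,0],[0,0,0],[0,0,0]], fingers=[-1,-1,-1,-1,-1])

```text
clock: 14.42
tcp_pos: [0.5916, 0.2972, 0.0445]
tcp_rot: [0.507, 0.496, 0.505, -0.492]
force: [-0.1, -0.8, -2.4]
opening: 0.042
```

Emit:
servo_tool(delta_pos=[[0.002,0,0],[0.001,0,0],[0,0,0]], rot=[[0,0,0],[0,0,0],[0,0,0]], fingers=[-1,-1,-1])

```text
clock: 14.8
tcp_pos: [0.5902, 0.2972, 0.0395]
tcp_rot: [0.507, 0.494, 0.505, -0.493]
force: [0.1, 0.1, -3.8]
opening: 0.0426
```

Emit:
servo_tool(delta_pos=[[0.002,0,0],[0.001,0,0],[0,0,0]], rot=[[0,0,0],[0,0,0],[0,0,0]], fingers=[-1,-1,-1])

```text
clock: 15.18
tcp_pos: [0.5901, 0.297, 0.0362]
tcp_rot: [0.507, 0.494, 0.505, -0.494]
force: [1.0, -0.9, -3.5]
opening: 0.0422
```

Emit:
servo_tool(delta_pos=[[0.001,0,0],[0.001,0,0],[0,0,0]], rot=[[0,0,0],[0,0,0],[0,0,0]], fingers=[-1,-1,-1])

```text
clock: 15.55
tcp_pos: [0.5903, 0.2971, 0.0345]
tcp_rot: [0.507, 0.495, 0.505, -0.493]
force: [0.3, -0.1, -3.3]
opening: 0.0422
```

Emit:
servo_tool(delta_pos=[[0.001,0,0],[0.001,0,0],[0,0,0]], rot=[[0,0,0],[0,0,0],[0,0,0]], fingers=[-1,-1,-1])

```text
clock: 15.92
tcp_pos: [0.5904, 0.2971, 0.0344]
tcp_rot: [0.507, 0.495, 0.505, -0.493]
force: [-2.6, -1.0, 5.6]
opening: 0.0422
```

Emit:
servo_tool(delta_pos=[[-0.001,0,0],[0,0,0],[0,0,0],[0,0,0]], rot=[[0,0,0],[0,0,0],[0,0,0],[0,0,0]], fingers=[-1,0.6,0.6,0.6])

```text
clock: 16.42
tcp_pos: [0.5906, 0.2972, 0.0334]
tcp_rot: [0.507, 0.495, 0.505, -0.493]
force: [0.3, -0.2, -0.4]
opening: 0.0684
```

Emit:
servo_tool(delta_pos=[[-0.02,0,0],[-0.04,0,0],[-0.04,0,0]], rot=[[0,0,0],[0,0,0],[0,0,0]], fingers=[0.6,0.6,0.6])

```text
clock: 16.8
tcp_pos: [0.5902, 0.2972, 0.1359]
tcp_rot: [0.507, 0.495, 0.505, -0.493]
force: [-0.5, 0.8, 0.8]
opening: 0.0679
```

```bash
python3 - <<'E'
from h import *
plan([(.582,-.354,.14,57.7)])
t=grab('scene');cv2.imwrite('pics/scene8.png',t)
crop(t,300,100,460,300,4,'d9.png')
t=grab('top');cv2.imwrite('pics/top8.png',t)
print(dot(t,374,189))
E
```

```text
at [0.5902 0.2972 0.1359] yaw 1.4
"delta_pos": [[-0.0003, -0.002, 0.0542], [-0.0003, -0.0064, 0.0539], [-0.0003, -0.0108, 0.0532], [-0.0004, -0.0151, 0.0521], [-0.0003, -0.0194, 0.0507]] "rot": [[-4.7, 0.0, -0.0], [-4.7, 0.0, -0.0], [-4.7, 0.0, -0.0], [-4.7, 0.0, -0.0], [-4.7, 0.0, -0.0]]
"delta_pos": [[-0.0004, -0.0235, 0.0489], [-0.0003, -0.0274, 0.0469], [-0.0004, -0.0311, 0.0445], [-0.0003, -0.0347, 0.0417], [-0.0004, -0.038, 0.0388]] "rot": [[-4.7, 0.0, -0.0], [-4.7, 0.0, -0.0], [-4.7, 0.0, -0.0], [-4.7, 0.0, -0.0], [-4.7, 0.1, -0.0]]
"delta_pos": [[-0.0004, -0.041, 0.0355], [-0.0004, -0.0438, 0.0321]] "rot": [[-4.7, 0.0, -0.1], [-4.6, 0.1, -0.0]]
((np.float64(0.33116690092859286), [374.32306338028167, 188.92718812877263], 15.53125), array([ 0.58185939, -0.35417427,  0.054     ]))
```

View pics/d9.png

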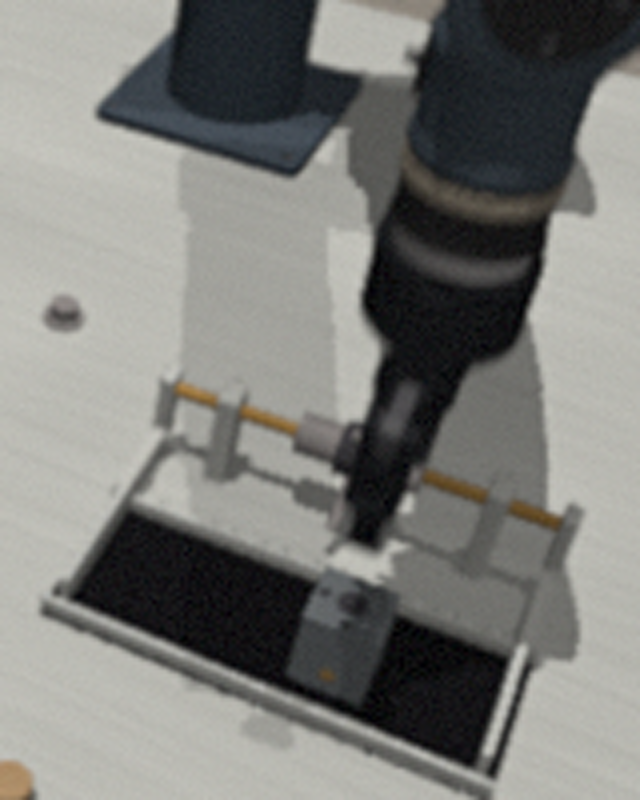

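Emit:
servo_tool(delta_pos=[[-0.0003,-0.002,0.0542],[-0.0003,-0.0064,0.0539],[-0.0003,-0.0108,0.0532],[-0.0004,-0.0151,0.0521],[-0.0003,-0.0194,0.0507]], rot=[[-4.7,0,0],[-4.7,0,0],[-4.7,0,0],[-4.7,0,0],[-4.7,0,0]], fingers=[1,1,1,1,1])

```text
clock: 17.52
tcp_pos: [0.5868, 0.0241, 0.1362]
tcp_rot: [0.598, 0.38, 0.595, -0.379]
force: [-0.9, -1.0, 1.2]
opening: 0.0852
```

Emit:
servo_tool(delta_pos=[[-0.0004,-0.0235,0.0489],[-0.0003,-0.0274,0.0469],[-0.0004,-0.0311,0.0445],[-0.0003,-0.0347,0.0417],[-0.0004,-0.038,0.0388]], rot=[[-4.7,0,0],[-4.7,0,0],[-4.7,0,0],[-4.7,0,0],[-4.7,0,0]], fingers=[1,1,1,1,1])

```text
clock: 18.15
tcp_pos: [0.5832, -0.2475, 0.1381]
tcp_rot: [0.663, 0.251, 0.66, -0.25]
force: [0.9, 0.7, -0.9]
opening: 0.0853
```

Emit:
servo_tool(delta_pos=[[-0.0004,-0.041,0.0355],[-0.0004,-0.0438,0.0321],[0,0,0]], rot=[[-4.7,0,0],[-4.6,0,0],[0,0,0]], fingers=[1,1,1])

```text
clock: 18.52
tcp_pos: [0.5808, -0.3586, 0.1375]
tcp_rot: [0.68, 0.198, 0.678, -0.199]
force: [-0.9, 0.4, 0.4]
opening: 0.0852
```

```bash
python3 - <<'E'
from h import *
plan([(.582,-.354,.075,57.7),(.582,-.354,.0255,57.7)])
t=grab('scene');cv2.imwrite('pics/scene9.png',t)
crop(t,120,50,280,220,4,'d10.png')
t=grab('top');cv2.imwrite('pics/top9.png',t)
crop(t,90,140,430,270,2,'d11.png')
E
```

```text
at [ 0.5808 -0.3586  0.1375] yaw 57.4
"delta_pos": [[0.0313, 0.0023, -0.0008], [0.0312, 0.0022, -0.0008], [0.0495, 0.0, 0.0]] "rot": [[-0.2, 0.1, 0.0], [-0.1, 0.1, 0.0], [-0.0, -0.0, 0.0]]
```

View pics/d10.png

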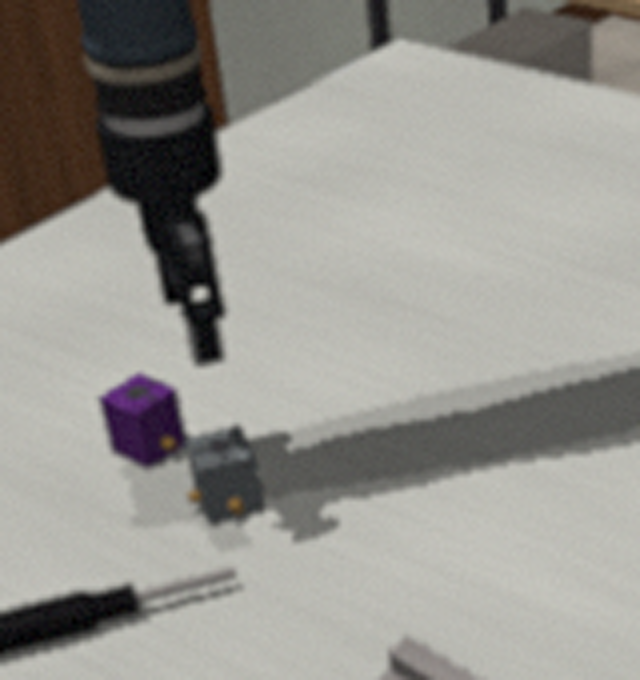

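View pics/d11.png

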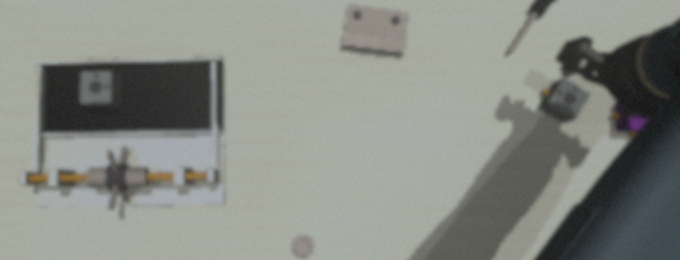

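Emit:
servo_tool(delta_pos=[[0.031,0.0023,-0.0008],[0.031,0.0022,-0.0008],[0.04,0,0],[0.01,0,0],[0,0,0]], rot=[[-0.2,0,0],[-0.1,0,0],[0,0,0],[0,0,0],[0,0,0]], fingers=[1,1,1,1,1])

```text
clock: 19.25
tcp_pos: [0.583, -0.3481, 0.0259]
tcp_rot: [0.68, 0.195, 0.679, -0.194]
force: [0.3, -1.3, 0.0]
opening: 0.0852
```

```bash
python3 - <<'E'
from h import *
s,R=tool();print(s['force']);print(R.round(4))
plan([(.582,-.354,.0275,57.7)])
E
```

```text
[ 0.31037474 -1.25308987  0.01109677]
[[ 1.600e-03  5.292e-01  8.485e-01]
 [ 6.000e-04  8.485e-01 -5.292e-01]
 [-1.000e+00  1.300e-03  1.000e-03]]
at [ 0.583  -0.3481  0.0259] yaw 58.0
"delta_pos": [[-0.0016, -0.0055, 0.0022]] "rot": [[0.3, 0.1, -0.1]]
```

Emit:
servo_tool(delta_pos=[[-0.0016,-0.0055,0.0022],[0,0,0],[0,0,0],[0,0,0],[0,0,0]], rot=[[0.3,0,0],[0,0,0],[0,0,0],[0,0,0],[0,0,0]], fingers=[1,1,-1,-1,-1])

```text
clock: 19.88
tcp_pos: [0.5827, -0.3557, 0.0286]
tcp_rot: [0.681, 0.197, 0.678, -0.197]
force: [0.3, -0.4, -2.0]
opening: 0.0424
```

Emit:
servo_tool(delta_pos=[[0,0,0],[0,0,0],[0,0,0]], rot=[[0,0,0],[0,0,0],[0,0,0]], fingers=[-1,-1,-1])

```text
clock: 20.25
tcp_pos: [0.5826, -0.3557, 0.0283]
tcp_rot: [0.681, 0.197, 0.678, -0.197]
force: [1.1, 1.1, 3.9]
opening: 0.0421
```

```bash
python3 - <<'E'
from h import *
s,R=tool();print(s['force'],s['opening']);print(R.round(4))
p=s['tcp_pos']
plan([(p[0],p[1],.08,57.7),(.5942,-.0749,.08,82.8)])
t=grab('scene');cv2.imwrite('pics/scene10.png',t)
crop(t,120,50,280,220,4,'d12.png')
E
```

```text
[1.10364806 1.14459767 3.85336824] 0.042139764813128915
[[ 0.0039  0.5346  0.8451]
 [-0.0013  0.8451 -0.5346]
 [-1.      0.001   0.004 ]]
at [ 0.5826 -0.3557  0.0283] yaw 57.7
"delta_pos": [[-0.0517, 0.0001, 0.0002], [-0.0, 0.0406, -0.0234], [-0.0, 0.0422, -0.0204], [-0.0001, 0.0435, -0.0172], [-0.0, 0.0447, -0.014]] "rot": [[-0.0, 0.2, -0.1], [-4.2, 0.0, 0.0], [-4.2, 0.0, 0.0], [-4.2, 0.0, 0.0], [-4.2, 0.0, 0.0]]
"delta_pos": [[-0.0001, 0.0456, -0.0106], [-0.0, 0.0462, -0.0073]] "rot": [[-4.2, 0.0, 0.0], [-4.1, 0.0, 0.0]]
```

View pics/d12.png

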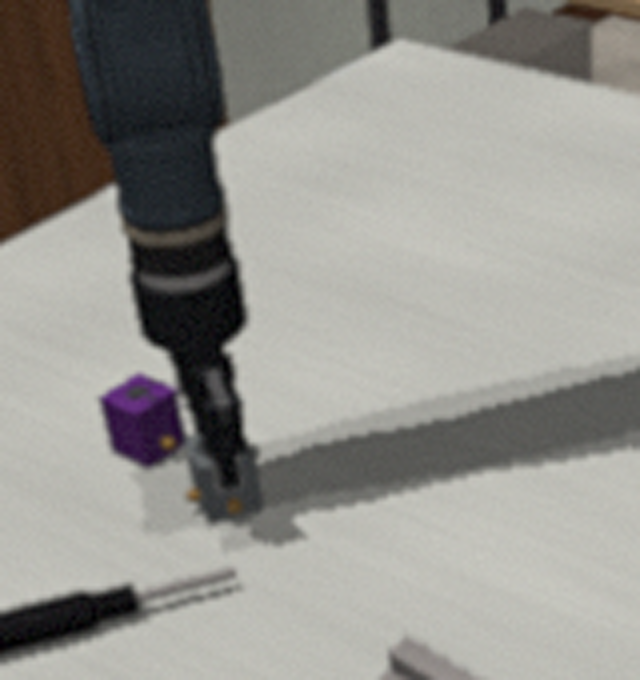

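Emit:
servo_tool(delta_pos=[[-0.0517,0,0.0002],[0,0.0406,-0.0234],[0,0.0422,-0.0204],[0,0.0435,-0.0172],[0,0.0447,-0.014]], rot=[[0,0.2,0],[-4.2,0,0],[-4.2,0,0],[-4.2,0,0],[-4.2,0,0]], fingers=[-1,-1,-1,-1,-1])

```text
clock: 20.92
tcp_pos: [0.5877, -0.1662, 0.0768]
tcp_rot: [0.699, 0.096, 0.703, -0.094]
force: [0.2, 1.2, -2.6]
opening: 0.0426
```

Emit:
servo_tool(delta_pos=[[0,0.0456,-0.0106],[0,0.0462,-0.0073],[0,0,0],[0,0,0]], rot=[[-4.2,0,0],[-4.1,0,0],[0,0,0],[0,0,0]], fingers=[-1,-1,-1,-1])

```text
clock: 21.42
tcp_pos: [0.5923, -0.0745, 0.0778]
tcp_rot: [0.704, 0.045, 0.707, -0.044]
force: [0.3, -0.2, -3.4]
opening: 0.0426
```

```bash
python3 - <<'E'
from h import *
s,R=tool();print(s['force'],s['opening'],s['tcp_pos']);print(R.round(4))
plan([(.591,-.0752,.033,82.8)])
E
```

```text
[ 0.27634544 -0.1609961  -3.37071928] 0.042601727912349244 [ 0.59234562 -0.07451871  0.0777859 ]
[[-4.000e-03  1.255e-01  9.921e-01]
 [ 1.400e-03  9.921e-01 -1.255e-01]
 [-1.000e+00  9.000e-04 -4.100e-03]]
at [ 0.5923 -0.0745  0.0778] yaw 82.8
"delta_pos": [[0.0448, -0.0009, -0.0011]] "rot": [[-0.0, -0.2, -0.1]]
```

Emit:
servo_tool(delta_pos=[[0.03,-0.0009,-0.001],[0.0155,0,0],[0,0,0],[0,0,0]], rot=[[0,-0.2,0],[0,-0.2,0],[0,0,0],[0,0,0]], fingers=[-1,-1,-1,-1])

```text
clock: 21.92
tcp_pos: [0.593, -0.076, 0.0347]
tcp_rot: [0.708, 0.045, 0.703, -0.045]
force: [0.2, -0.1, -2.9]
opening: 0.0425
```

Emit:
servo_tool(delta_pos=[[0,0,0.015],[0,0,0.01],[0,0,0.004],[0,0,0.002],[0,0,0]], rot=[[0,0,0],[0,0,0],[0,0,0],[0,0,0],[0,0,0]], fingers=[-1,-1,-1,-1,-1])

```text
clock: 22.55
tcp_pos: [0.6232, -0.0793, 0.0343]
tcp_rot: [0.708, 0.045, 0.704, -0.044]
force: [-0.3, 0.1, -3.0]
opening: 0.0423
```

Emit:
servo_tool(delta_pos=[[0.0028,0,0],[0,0,0.002],[0,0,0.002],[0,0,0.002],[0,0,0.002]], rot=[[0,0,0],[0,0,0],[0,0,0],[0,0,0],[0,0,0]], fingers=[-1,-1,-1,-1,-1])

```text
clock: 23.18
tcp_pos: [0.6285, -0.0799, 0.031]
tcp_rot: [0.706, 0.045, 0.706, -0.044]
force: [-6.4, 0.5, -0.6]
opening: 0.0424
```

Emit:
servo_tool(delta_pos=[[0,0,0.002],[0,0,0.001],[0,0,0.001],[0,0,0]], rot=[[0,0,0],[0,0,0],[0,0,0],[0,0,0]], fingers=[-1,-1,-1,-1])

```text
clock: 23.68
tcp_pos: [0.6327, -0.0804, 0.031]
tcp_rot: [0.706, 0.045, 0.705, -0.044]
force: [-6.1, 0.8, -0.4]
opening: 0.0426
```

Emit:
servo_tool(delta_pos=[[0,0,0.001],[0,0,0.001],[0,0,0.001],[0,0,0.001],[0,0,0]], rot=[[0,0,0],[0,0,0],[0,0,0],[0,0,0],[0,0,0]], fingers=[-1,-1,-1,-1,-1])

```text
clock: 24.3
tcp_pos: [0.633, -0.0805, 0.0311]
tcp_rot: [0.703, 0.045, 0.708, -0.044]
force: [-14.8, 1.1, 5.5]
opening: 0.0422
```

Emit:
servo_tool(delta_pos=[[0,0,0.001],[0,0,0.001],[0,0,0]], rot=[[0,0,0],[0,0,0],[0,0,0]], fingers=[-1,-1,-1])

```text
clock: 24.68
tcp_pos: [0.6331, -0.0805, 0.0311]
tcp_rot: [0.702, 0.045, 0.709, -0.044]
force: [-18.0, 1.9, 8.2]
opening: 0.0421
```

```bash
python3 - <<'E'
from h import *
s,R=tool();print(s['opening'],s['force'],s['torque'],s['tcp_pos']);print(R.round(4))
E
```

```text
0.0421268193021825 [-17.97917855   1.89622328   8.17269415] [0.37807318 3.85090646 0.03180073] [ 0.63309033 -0.0804509   0.03109239]
[[-0.0106  0.1257  0.992 ]
 [ 0.0023  0.9921 -0.1257]
 [-0.9999  0.001  -0.0108]]
```

Tilt 0.6°; rock it through zero, then back off and turn.

Emit:
servo_tool(delta_pos=[[0,0,0],[0,0,0],[0,0,0]], rot=[[0,-0.5,0],[0,-0.4,0],[0,0,0]], fingers=[-1,-1,-1])

```text
clock: 25.05
tcp_pos: [0.633, -0.0804, 0.0305]
tcp_rot: [0.707, 0.045, 0.704, -0.044]
force: [-16.1, 1.8, 6.7]
opening: 0.0421
```

Emit:
servo_tool(delta_pos=[[0,0,-0.01],[0,0,-0.02],[0,0,-0.022],[0,0,0],[0,0,0]], rot=[[0,0.8,0],[0,0,0],[0,0,0],[10,0,0],[10,0,0]], fingers=[-1,-1,-1,-1,-1])

```text
clock: 25.68
tcp_pos: [0.5904, -0.0752, 0.0315]
tcp_rot: [0.69, 0.169, 0.683, -0.168]
force: [0.4, -0.6, -2.4]
opening: 0.0421
```

```bash
python3 - <<'E'
from h import *
s,R=tool();print(s['opening'],s['force'],s['torque'],s['tcp_pos']);print(R.round(4))
plan([(.588,-.0748,.033,-7.2)])
t=grab('scene');cv2.imwrite('pics/scene11.png',t)
crop(t,180,150,300,250,6,'d13.png')
E
```

```text
0.04211509710453577 [ 0.42712034 -0.58315564 -2.4102958 ] [-0.03337567  0.0223116  -0.05432001] [ 0.59039118 -0.07517868  0.03152719]
[[ 0.0105  0.4626  0.8865]
 [ 0.      0.8866 -0.4626]
 [-0.9999  0.0049  0.0093]]
at [ 0.5904 -0.0752  0.0315] yaw 62.4
"delta_pos": [[-0.0002, -0.0001, -0.0003], [-0.0002, -0.0002, -0.0003], [-0.0002, -0.0002, -0.0003], [-0.0002, -0.0003, -0.0002], [-0.0002, -0.0003, -0.0002]] "rot": [[9.9, 0.0, -0.1], [10.0, 0.1, -0.1], [9.9, 0.0, -0.1], [10.0, 0.1, -0.1], [9.9, 0.0, -0.1]]
"delta_pos": [[-0.0002, -0.0003, -0.0001], [-0.0003, -0.0003, -0.0001]] "rot": [[10.0, 0.1, -0.0], [9.9, 0.0, -0.1]]
```

View pics/d13.png

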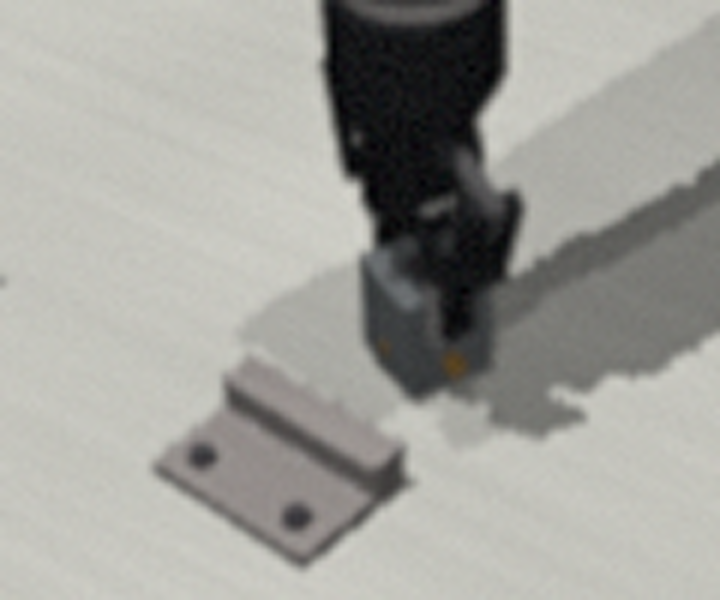

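PinA is flush (dim disc at 385,347 of the crop). Turn to the second pin.

Emit:
servo_tool(delta_pos=[[-0.0002,-0.0001,-0.0003],[-0.0002,-0.0002,-0.0003],[-0.0002,-0.0002,-0.0003],[-0.0002,-0.0003,-0.0002],[-0.0002,-0.0003,-0.0002]], rot=[[10,0,-0.1],[10,0.1,-0.1],[10,0,-0.1],[10,0.1,-0.1],[10,0,-0.1]], fingers=[-1,-1,-1,-1,-1])

```text
clock: 26.35
tcp_pos: [0.5888, -0.075, 0.0324]
tcp_rot: [0.553, 0.442, 0.551, -0.443]
force: [-0.4, 0.4, -3.1]
opening: 0.0423
```

Emit:
servo_tool(delta_pos=[[-0.0002,-0.0003,-0.0001],[-0.0003,-0.0003,-0.0001],[0,0,0],[0,0,0]], rot=[[10,0.1,0],[9.8,0,0.1],[0,0,0.2],[0,0,0]], fingers=[-1,-1,-1,-1])

```text
clock: 26.85
tcp_pos: [0.5876, -0.0748, 0.0328]
tcp_rot: [0.471, 0.53, 0.468, -0.528]
force: [0.2, 0.3, -2.3]
opening: 0.0424
```

```bash
python3 - <<'E'
from h import *
s,R=tool();print(s['opening'],s['force'],s['tcp_pos']);print(R.round(4))
plan([(.621,-.079,.031,-7.2)],maxd=.02)
E
```

```text
0.042431366376172244 [ 0.1660274   0.26758891 -2.33087362] [ 0.58762619 -0.07477256  0.03278431]
[[ 5.300e-03  9.929e-01 -1.190e-01]
 [-1.000e-03 -1.190e-01 -9.929e-01]
 [-1.000e+00  5.400e-03  4.000e-04]]
at [ 0.5876 -0.0748  0.0328] yaw -6.8
"delta_pos": [[0.001, 0.0168, 0.0001], [0.0009, 0.0168, 0.0001]] "rot": [[0.2, 0.0, -0.2], [0.2, 0.0, -0.1]]
```

Emit:
servo_tool(delta_pos=[[0.001,0.0168,0],[0.001,0.0168,0],[0,0.002,0],[0,0,0]], rot=[[0.2,0,0],[0.2,0,0],[0,0,0],[0,0,0]], fingers=[-1,-1,-1,-1])

```text
clock: 27.35
tcp_pos: [0.6223, -0.0791, 0.0306]
tcp_rot: [0.468, 0.532, 0.466, -0.53]
force: [-0.8, 0.0, -2.5]
opening: 0.0421
```

Emit:
servo_tool(delta_pos=[[0,0.002,0],[0,0.002,0],[0,0.002,0],[0,0.002,0],[0,0,0]], rot=[[0,0,0],[0,0,0],[0,0,0],[0,0,0],[0,0,0]], fingers=[-1,-1,-1,-1,-1])

```text
clock: 27.98
tcp_pos: [0.6281, -0.0797, 0.0306]
tcp_rot: [-0.467, -0.531, -0.467, 0.531]
force: [-6.0, 0.4, 0.4]
opening: 0.0423
```

Emit:
servo_tool(delta_pos=[[0,0.001,0],[0,0.001,0],[0,0.001,0],[0,0.001,0],[0,0,0]], rot=[[0,0,0],[0,0,0],[0,0,0],[0,0,0],[0,0,0]], fingers=[-1,-1,-1,-1,-1])

```text
clock: 28.6
tcp_pos: [0.6317, -0.0802, 0.0306]
tcp_rot: [-0.466, -0.531, -0.467, 0.532]
force: [-6.4, 0.8, 0.3]
opening: 0.0423
```

Emit:
servo_tool(delta_pos=[[0,0.001,0],[0,0.001,0],[0,0.001,0],[0,0.001,0],[0,0.001,0]], rot=[[0,0,0],[0,0,0],[0,0,0],[0,0,0],[0,0,0]], fingers=[-1,-1,-1,-1,-1])

```text
clock: 29.22
tcp_pos: [0.6319, -0.0802, 0.0298]
tcp_rot: [-0.464, -0.528, -0.47, 0.534]
force: [-17.2, 1.3, 6.0]
opening: 0.0421
```

Emit:
servo_tool(delta_pos=[[0,0.001,0],[0,0,0],[0,0,0]], rot=[[0,0,0],[0,0,0.5],[0,0,0]], fingers=[-1,-1,-1])

```text
clock: 29.6
tcp_pos: [0.6318, -0.0803, 0.0295]
tcp_rot: [-0.466, -0.53, -0.468, 0.532]
force: [-17.3, 0.9, 6.4]
opening: 0.0424
```

```bash
python3 - <<'E'
from h import *
s,R=tool();print(s['opening'],s['force'],s['tcp_pos']);print(R.round(4))
E
```

```text
0.04243532174809954 [-17.3441992    0.92859377   6.396382  ] [ 0.6317958  -0.08025039  0.02951625]
[[-4.600e-03  9.917e-01 -1.285e-01]
 [-2.000e-04 -1.285e-01 -9.917e-01]
 [-1.000e+00 -4.500e-03  7.000e-04]]
```

Emit:
servo_tool(delta_pos=[[0,0,0],[0,0,0]], rot=[[0,0,0.5],[0,0,0]], fingers=[-1,-1])

```text
clock: 29.85
tcp_pos: [0.6317, -0.0802, 0.0293]
tcp_rot: [0.468, 0.532, 0.466, -0.53]
force: [-17.2, 1.1, 7.1]
opening: 0.0423
```

Emit:
servo_tool(delta_pos=[[0,-0.01,0],[0,-0.02,0],[0,-0.02,0],[-0.035,0,0],[-0.035,0,0]], rot=[[0,0,-0.8],[0,0,0],[0,0,0],[0,0,0],[0,0,0]], fingers=[-1,-1,-1,-1,-1])

```text
clock: 30.48
tcp_pos: [0.5899, -0.0747, 0.1004]
tcp_rot: [0.469, 0.533, 0.465, -0.529]
force: [1.0, -0.5, -2.7]
opening: 0.0425
```

Emit:
servo_tool(delta_pos=[[0,0,0]], rot=[[0,0,0]], fingers=[-1])

```text
clock: 30.6
tcp_pos: [0.5941, -0.0758, 0.105]
tcp_rot: [0.472, 0.535, 0.461, -0.527]
force: [-0.7, 0.1, -2.8]
opening: 0.0423
```

```bash
python3 - <<'E'
from h import *
s,R=tool();print(s['opening'],s['force'],s['tcp_pos']);print(R.round(4))
plan([(.590,.225,.11,1.4)])
t=grab('scene');cv2.imwrite('pics/scene12.png',t)
crop(t,180,120,300,220,6,'d14.png')
crop(t,300,180,460,300,4,'d15.png')
E
```

```text
0.04229703412122753 [-0.72345546  0.08905041 -2.83232173] [ 0.59410839 -0.075766    0.10501445]
[[ 0.0183  0.9915 -0.1291]
 [-0.0037 -0.129  -0.9916]
 [-0.9998  0.0186  0.0013]]
at [ 0.5941 -0.0758  0.105 ] yaw -7.4
"delta_pos": [[-0.001, -0.0071, -0.0496], [-0.001, -0.0058, -0.0498], [-0.001, -0.0045, -0.0499], [-0.001, -0.0033, -0.05], [-0.0009, -0.002, -0.0501]] "rot": [[-1.5, 0.0, -0.2], [-1.5, 0.0, -0.2], [-1.5, 0.0, -0.2], [-1.4, 0.1, -0.2], [-1.5, 0.0, -0.1]]
"delta_pos": [[-0.0009, -0.0007, -0.0502]] "rot": [[-1.4, 0.1, -0.2]]
```

View pics/d14.png

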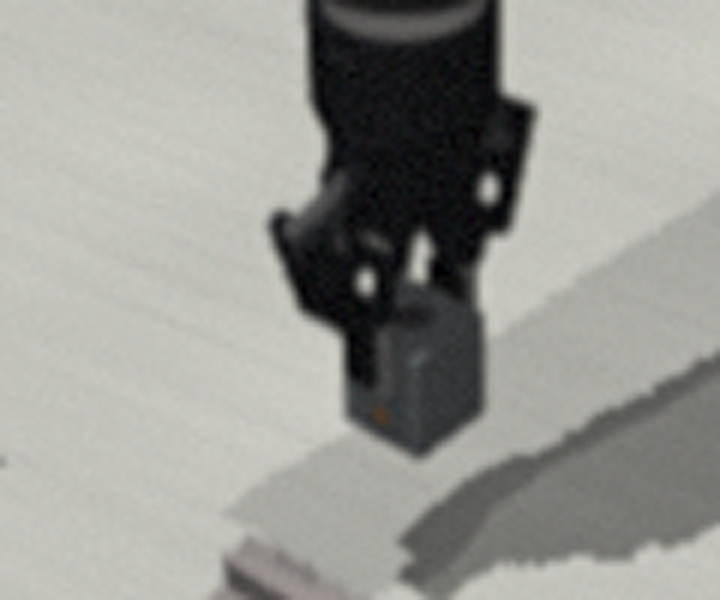

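View pics/d15.png

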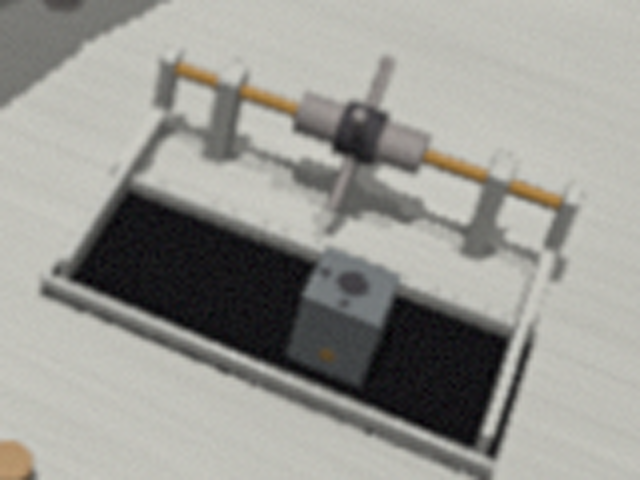

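Emit:
servo_tool(delta_pos=[[-0.001,-0.0071,-0.0496],[-0.001,-0.0058,-0.0498],[-0.001,-0.0045,-0.0499],[-0.001,-0.0033,-0.05],[-0.0009,-0.002,-0.0501]], rot=[[-1.5,0,0],[-1.5,0,0],[-1.5,0,0],[-1.4,0,0],[-1.5,0,0]], fingers=[-1,-1,-1,-1,-1])

```text
clock: 31.28
tcp_pos: [0.5858, 0.1771, 0.1021]
tcp_rot: [0.502, 0.501, 0.498, -0.499]
force: [1.0, -0.1, -3.3]
opening: 0.0423
```

Emit:
servo_tool(delta_pos=[[-0.0009,-0.0007,-0.0502],[0,0,0],[0,0,0]], rot=[[-1.4,0,0],[0,0,0],[0,0,0]], fingers=[-1,-1,-1])

```text
clock: 31.65
tcp_pos: [0.5853, 0.2256, 0.1034]
tcp_rot: [0.508, 0.494, 0.504, -0.493]
force: [0.4, -0.3, -3.0]
opening: 0.042
```

```bash
python3 - <<'E'
from h import *
s,R=tool();print(s['opening'],s['force'],s['tcp_pos']);print(R.round(4))
plan([(.590,.225,.043,1.4)],maxd=.04)
t=grab('scene');cv2.imwrite('pics/scene13.png',t)
crop(t,300,100,460,300,4,'d16.png')
E
```

```text
0.04202905698877436 [ 0.41894725 -0.26656366 -3.04218479] [0.58528456 0.22558347 0.10343668]
[[ 0.0049  0.9997  0.0246]
 [-0.0028  0.0246 -0.9997]
 [-1.      0.0048  0.003 ]]
at [0.5853 0.2256 0.1034] yaw 1.4
"delta_pos": [[0.0302, 0.0022, 0.0003], [0.0303, 0.0023, 0.0003]] "rot": [[0.0, 0.1, -0.1], [0.0, 0.1, -0.2]]
```

View pics/d16.png

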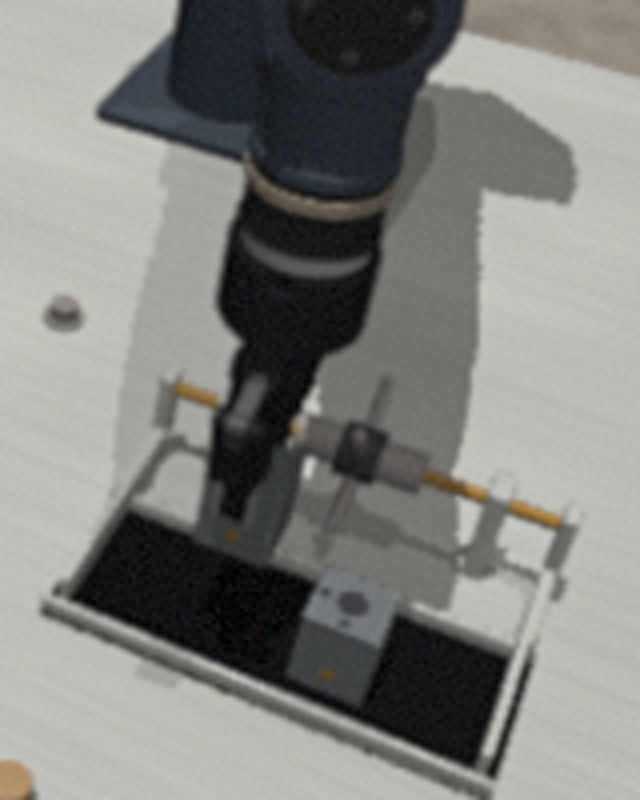

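Emit:
servo_tool(delta_pos=[[0.03,0.0022,0.0003],[0.027,0.0023,0.0003],[0.006,0,0],[0,0,0],[0,0,0]], rot=[[0,0,0],[0,0,-0.1],[0,0,-0.1],[0,0,0],[0,0,0]], fingers=[-1,-1,-1,-1,-1])

```text
clock: 32.33
tcp_pos: [0.5925, 0.2252, 0.0444]
tcp_rot: [0.508, 0.496, 0.504, -0.493]
force: [-0.1, 0.1, -1.8]
opening: 0.0423
```

Emit:
servo_tool(delta_pos=[[0.001,0,0],[0.001,0,0],[0.001,0,0],[0,0,0]], rot=[[0,0,0],[0,0,0],[0,0,0],[0,0,0]], fingers=[-1,-1,-1,-1])

```text
clock: 32.83
tcp_pos: [0.5912, 0.2253, 0.0395]
tcp_rot: [0.507, 0.495, 0.505, -0.493]
force: [-0.5, 0.0, -2.7]
opening: 0.042
```

Emit:
servo_tool(delta_pos=[[0.002,0,0],[0.001,0,0],[0.001,0,0],[0,0,0]], rot=[[0,0,0],[0,0,0],[0,0,0],[0,0,0]], fingers=[-1,-1,-1,-1])

```text
clock: 33.33
tcp_pos: [0.5912, 0.2253, 0.0355]
tcp_rot: [0.507, 0.495, 0.505, -0.493]
force: [0.2, 0.0, -2.6]
opening: 0.042
```

Emit:
servo_tool(delta_pos=[[0.001,0,0],[0.001,0,0],[0,0,0]], rot=[[0,0,0],[0,0,0],[0,0,0]], fingers=[-1,-1,-1])

```text
clock: 33.7
tcp_pos: [0.5915, 0.2253, 0.0343]
tcp_rot: [0.508, 0.495, 0.504, -0.493]
force: [-0.4, 0.6, -0.8]
opening: 0.0421
```

Emit:
servo_tool(delta_pos=[[0.001,0,0],[0,0,0],[0,0,0],[0,0,0],[0,0,0]], rot=[[0,0,0],[0,0,0],[0,0,0],[0,0,0],[0,0,0]], fingers=[-1,-1,0.6,0.6,0.6])

```text
clock: 34.33
tcp_pos: [0.5916, 0.2253, 0.0326]
tcp_rot: [0.507, 0.495, 0.504, -0.493]
force: [-0.3, 0.1, 0.3]
opening: 0.068
```

Emit:
servo_tool(delta_pos=[[-0.02,0,0],[-0.04,0,0],[-0.06,0,0],[-0.02,0,0]], rot=[[0,0,0],[0,0,0],[0,0,0],[0,0,0]], fingers=[0.6,0.6,0.6,0.6])

```text
clock: 34.83
tcp_pos: [0.5934, 0.2262, 0.1802]
tcp_rot: [0.509, 0.498, 0.503, -0.49]
force: [-0.3, -0.2, 0.6]
opening: 0.0683
```

```bash
python3 - <<'E'
from h import *
s,R=tool();print(s['opening'],s['force'],s['tcp_pos'],s['joint_pos'].round(2))
# carrier frame target for turnbuckle start: yaw 91.4 (jaws along carrier y)
plan([(.405,.257,.17,91.4)])
t=grab('scene');cv2.imwrite('pics/scene14.png',t)
crop(t,300,100,460,300,4,'d17.png')
E
```

```text
0.06834544879584795 [-0.27005131 -0.20086683  0.55371402] [0.59339215 0.22624075 0.18022447] [ 0.26  0.32  0.3   1.54 -0.    1.81]
at [0.5934 0.2262 0.1802] yaw 1.4
"delta_pos": [[0.0008, -0.0209, -0.0039], [0.0009, -0.0199, -0.0075], [0.0009, -0.0182, -0.0108], [0.001, -0.0161, -0.0138], [0.001, -0.0135, -0.0164]] "rot": [[-10.0, 0.1, -0.1], [-10.0, 0.1, -0.1], [-10.0, 0.1, -0.1], [-10.0, 0.0, -0.1], [-10.0, 0.1, -0.1]]
"delta_pos": [[0.0011, -0.0104, -0.0185], [0.0011, -0.007, -0.02], [0.0011, -0.0034, -0.0209], [0.0011, 0.0002, -0.0212]] "rot": [[-10.0, 0.0, -0.1], [-10.0, 0.1, -0.1], [-10.0, 0.0, -0.0], [-10.0, 0.1, -0.1]]
```

View pics/d17.png

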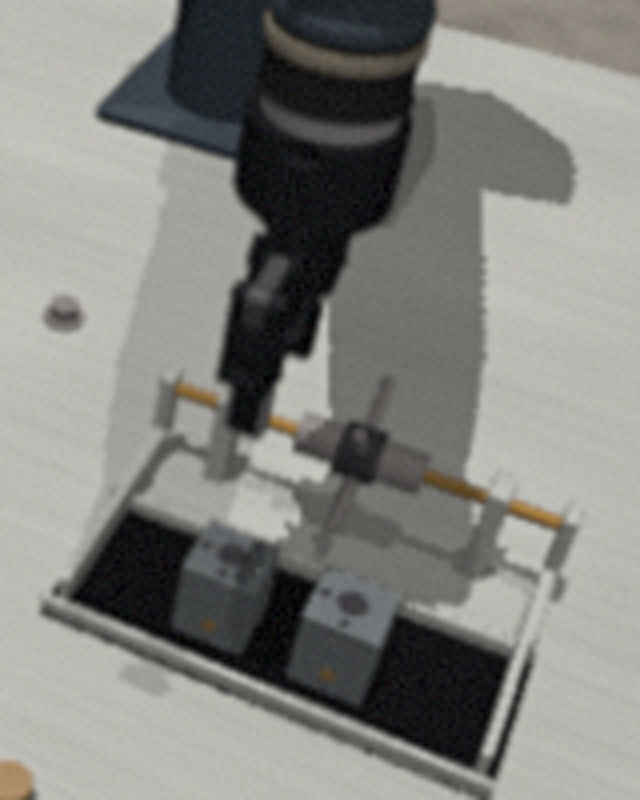

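Emit:
servo_tool(delta_pos=[[0.0008,-0.0209,-0.0039],[0.0009,-0.0199,-0.0075],[0.0009,-0.0182,-0.0108],[0.001,-0.0161,-0.0138],[0.001,-0.0135,-0.0164]], rot=[[-10,0,0],[-10,0,0],[-10,0,0],[-10,0,0],[-10,0,0]], fingers=[-1,-1,-1,-1,-1], squeeze=40)

```text
clock: 35.5
tcp_pos: [0.4852, 0.2426, 0.1678]
tcp_rot: [0.67, 0.232, 0.666, -0.232]
force: [0.3, 0.2, -0.0]
opening: 0.0003
```

Emit:
servo_tool(delta_pos=[[0.0011,-0.0104,-0.0185],[0.0011,-0.007,-0.02],[0.0011,-0.0034,-0.0209],[0.0011,0.0002,-0.0212],[0,0,0]], rot=[[-10,0,0],[-10,0,0],[-10,0,0],[-10,0,0],[0,0,0]], fingers=[-1,-1,-1,-1,-1])

```text
clock: 36.12
tcp_pos: [0.4014, 0.2564, 0.1631]
tcp_rot: [0.709, -0.009, 0.705, 0.008]
force: [0.4, -0.2, -0.3]
opening: -0.0002
```

```bash
python3 - <<'E'
from h import *
s,R=tool();print(s['opening'],s['tcp_pos'],s['joint_pos'].round(2));print(R.round(3))
crop(cv2.imread('pics/top8.png'),130,205,170,255,14,'e1.png')
crop(cv2.imread('pics/top0.png'),130,205,170,255,12,'e1.png')
t=grab('scene');cv2.imwrite('pics/scene15.png',t)
crop(t,340,170,440,270,7,'e2.png')
E
```

```text
-0.00016264360179623935 [0.40135428 0.25635355 0.16310245] [ 0.43 -0.09 -0.17  1.49 -0.    0.41]
[[ 0.005 -0.024  1.   ]
 [-0.001  1.     0.024]
 [-1.    -0.001  0.005]]
```

View pics/e1.png

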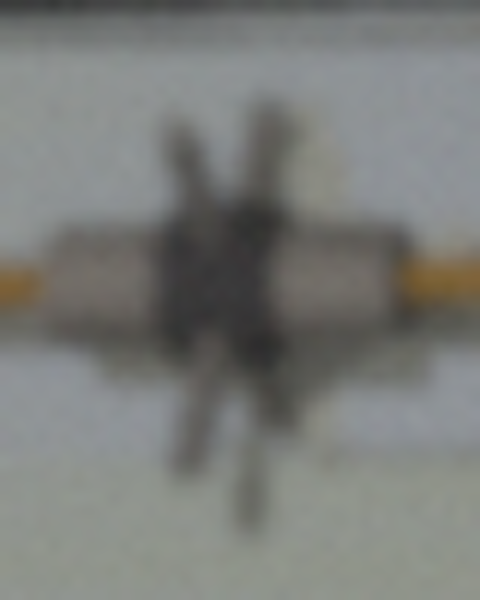

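View pics/e2.png

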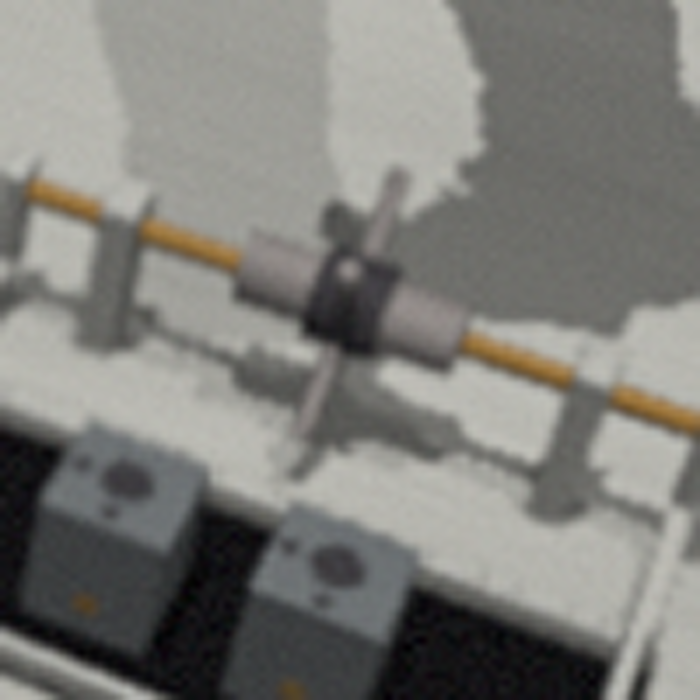

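```bash
cat >> h.py <<'E'
A0=np.radians(1.4);CX=np.array([np.cos(A0),np.sin(A0),0]);CY=np.array([-np.sin(A0),np.cos(A0),0]);MID=np.array([.4675,.259,.06])
def spoke(n,uv):
    c,D=ray(n,uv); s=((MID-c)@CY)/(D@CY); P=c+D*s[:,None]-MID
    for p in P: print(n,'x %.1f z %.1f r %.1f ang %.1f'%(p@CX*1e3,p[2]*1e3,1e3*np.hypot(p@CX,p[2]),np.degrees(np.arctan2(p@CX,p[2]))))
E
python3 - <<'E'
from h import *
spoke('top',[[145.2,215],[145.8,244.2],[152.7,213.8],[150.8,248.8]])
spoke('scene',[[340+350/7,170+268/7],[340+398/7,170+172/7],[340+305/7,170+440/7],[340+352/7,170+302/7]])
E
```

```text
top x 33.9 z 41.1 r 53.3 ang 39.5
top x -41.6 z 32.5 r 52.8 ang -52.0
top x 40.9 z -30.0 r 50.8 ang 126.2
top x -55.3 z -14.8 r 57.3 ang -105.0
scene x -2.4 z 11.1 r 11.3 ang -12.2
scene x -63.0 z 11.3 r 64.0 ang -79.8
scene x -12.4 z -85.5 r 86.4 ang -171.8
scene x -35.5 z -32.3 r 48.0 ang -132.3
```

Emit:
servo_tool(delta_pos=[[0.035,0,-0.004],[0.035,0,0],[0.007,0,0],[0,0,0],[0,0,0]], rot=[[0,0,0],[0,0,0],[0,0,0],[0,0,0],[0,0,0]], fingers=[-1,-1,-1,-1,-1])

```text
clock: 36.8
tcp_pos: [0.4002, 0.2565, 0.0876]
tcp_rot: [0.71, -0.008, 0.704, 0.008]
force: [0.1, 0.1, 0.2]
opening: -0.0003
```

Emit:
servo_tool(delta_pos=[[0.002,0,0.006],[0,0,0.008],[0,0,0.008],[0,0,0.008],[0,0,0.008]], rot=[[0,0,0],[0,0,0],[0,0,0],[0,0,0],[0,0,0]], fingers=[-1,-1,-1,-1,-1])

```text
clock: 37.42
tcp_pos: [0.4177, 0.2567, 0.0836]
tcp_rot: [0.694, -0.01, 0.72, 0.01]
force: [-52.1, -2.1, 36.8]
opening: -0.0002
```

Emit:
servo_tool(delta_pos=[[0,0,0.008],[0,0,0.008],[0,0,0.008],[0,0,0.008],[0,0,0]], rot=[[0,0,0],[0,0,0],[0,0,0],[0,0,0],[0,0,0]], fingers=[-1,-1,-1,-1,-1])

```text
clock: 38.05
tcp_pos: [0.4668, 0.2585, 0.0846]
tcp_rot: [0.707, -0.009, 0.707, 0.009]
force: [-4.4, 2.6, 2.5]
opening: 0.0002
```

```bash
python3 - <<'E'
from h import *
s,R=tool();print(s['tcp_pos'],s['force'])
t=grab('scene');cv2.imwrite('pics/scene16.png',t)
crop(t,300,100,460,300,4,'e3.png')
E
```

```text
[0.46683769 0.25852741 0.0845771 ] [-4.41621084  2.64065341  2.51107648]
```

View pics/e3.png

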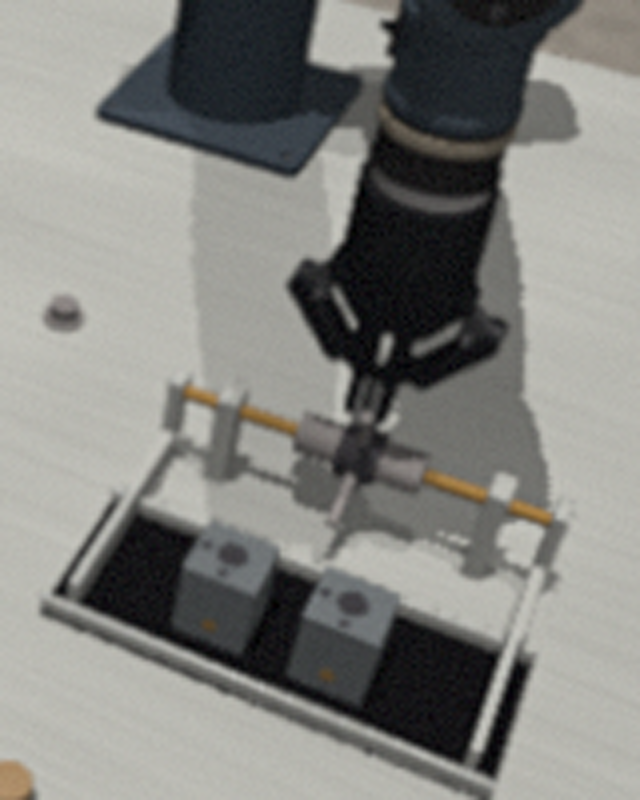

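Emit:
servo_tool(delta_pos=[[0,0,0.005],[0,0,0.005],[0,0,0.004],[0,0,0.004],[0,0,0]], rot=[[0,0,0],[0,0,0],[0,0,0],[0,0,0],[0,0,0]], fingers=[-1,-1,-1,-1,-1])

```text
clock: 38.72
tcp_pos: [0.4874, 0.2577, 0.084]
tcp_rot: [0.709, -0.009, 0.705, 0.008]
force: [-1.3, -1.1, 1.1]
opening: 0.0001
```

Emit:
servo_tool(delta_pos=[[-0.03,0,-0.002],[-0.02,0,-0.01],[0,0,-0.04],[0,0,-0.03],[0,0,0]], rot=[[0,0,0],[0,0,0],[0,0,0],[0,0,0],[0,0,0]], fingers=[-1,-1,-1,-1,-1])

```text
clock: 39.35
tcp_pos: [0.4046, 0.2565, 0.1346]
tcp_rot: [0.71, -0.009, 0.704, 0.009]
force: [1.4, 0.5, 0.8]
opening: -0.0001
```

```bash
python3 - <<'E'
from h import *
s,R=tool();print(s['tcp_pos'],s['force']);print(R.round(3))
t=grab('scene');cv2.imwrite('pics/scene17.png',t)
crop(t,340,170,440,270,7,'e4.png')
t=grab('top');cv2.imwrite('pics/top17.png',t)
crop(t,130,205,170,255,12,'e5.png')
E
```

```text
[0.40462931 0.25647559 0.13456286] [1.38562346 0.49251785 0.76743365]
[[ 0.008 -0.025  1.   ]
 [-0.001  1.     0.025]
 [-1.    -0.001  0.008]]
```

View pics/e4.png

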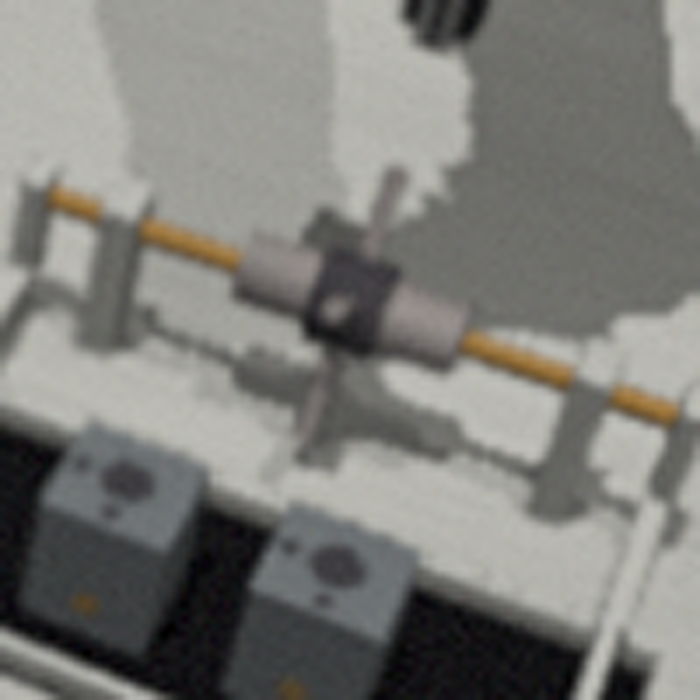

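View pics/e5.png

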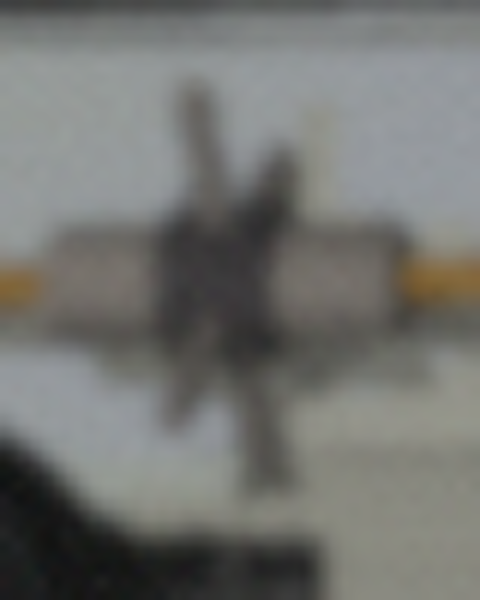

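```bash
python3 - <<'E'
from h import *
spoke('top',[[146.25,212.1],[144.3,240.4],[153.5,217.8],[152,245.5]])
E
```

```text
top x 42.0 z 32.1 r 52.8 ang 52.6
top x -31.5 z 46.1 r 55.8 ang -34.4
top x 30.2 z -38.8 r 49.1 ang 142.1
top x -46.7 z -26.5 r 53.7 ang -119.5
```

Emit:
servo_tool(delta_pos=[[0.03,0,0],[0.02,0,0.002],[0,0,0.006],[0,0,0.006],[0,0,0.006]], rot=[[0,0,0],[0,0,0],[0,0,0],[0,0,0],[0,0,0]], fingers=[-1,-1,-1,-1,-1])

```text
clock: 40.08
tcp_pos: [0.4256, 0.257, 0.0852]
tcp_rot: [0.709, -0.009, 0.705, 0.008]
force: [-6.4, -0.4, 4.9]
opening: -0.0
```

Emit:
servo_tool(delta_pos=[[0,0,0.006],[0,0,0.006],[0,0,0.006],[0,0,0.006],[0,0,0.006]], rot=[[0,0,0],[0,0,0],[0,0,0],[0,0,0],[0,0,0]], fingers=[-1,-1,-1,-1,-1])

```text
clock: 40.7
tcp_pos: [0.4549, 0.2577, 0.0846]
tcp_rot: [0.709, -0.009, 0.706, 0.008]
force: [-6.1, 1.9, 4.4]
opening: 0.0002
```

Emit:
servo_tool(delta_pos=[[0,0,0.006],[0,0,0.006],[0,0,0.006],[0,0,0.006],[0,0,0.006]], rot=[[0,0,0],[0,0,0],[0,0,0],[0,0,0],[0,0,0]], fingers=[-1,-1,-1,-1,-1])

```text
clock: 41.32
tcp_pos: [0.4831, 0.2572, 0.0827]
tcp_rot: [0.707, -0.01, 0.707, 0.007]
force: [-4.8, -0.3, 1.6]
opening: 0.0001
```

Now at x≈.483; a few mm more, then back for the last spoke.

Emit:
servo_tool(delta_pos=[[0,0,0.003],[0,0,0],[-0.03,0,-0.002],[-0.02,0,-0.01],[0,0,-0.04]], rot=[[0,0,0],[0,0,0],[0,0,0],[0,0,0],[0,0,0]], fingers=[-1,-1,-1,-1,-1])

```text
clock: 41.95
tcp_pos: [0.4397, 0.2578, 0.1371]
tcp_rot: [0.712, -0.007, 0.702, 0.008]
force: [-0.3, 0.8, -0.4]
opening: -0.0003
```

Emit:
servo_tool(delta_pos=[[0,0,-0.032],[0,0,0],[0,0,0]], rot=[[0,0,0],[0,0,0],[0,0,0]], fingers=[-1,-1,-1])

```text
clock: 42.32
tcp_pos: [0.4051, 0.2565, 0.1345]
tcp_rot: [0.71, -0.009, 0.704, 0.008]
force: [-0.7, -0.1, 0.1]
opening: 0.0002
```

```bash
python3 - <<'E'
from h import *
s,R=tool();print(s['tcp_pos'],s['force'])
t=grab('top');cv2.imwrite('pics/top18.png',t)
crop(t,130,205,170,255,12,'e6.png')
E
```

```text
[0.40507557 0.25650746 0.13448748] [-0.73147259 -0.06766224  0.07271112]
```

View pics/e6.png

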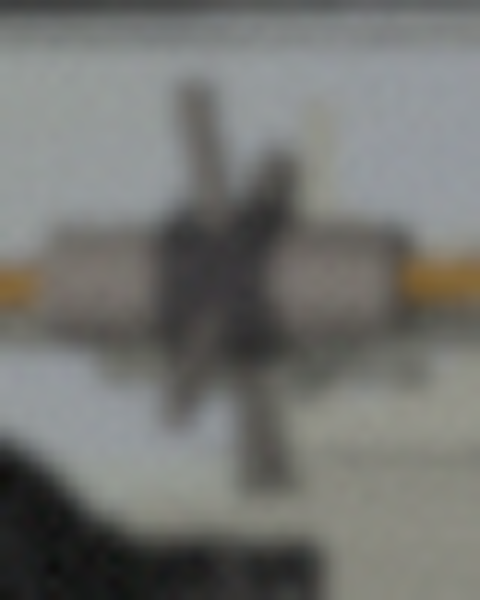

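Emit:
servo_tool(delta_pos=[[0.03,0,0],[0.02,0,0.002],[0,0,0.006],[0,0,0.006],[0,0,0.006]], rot=[[0,0,0],[0,0,0],[0,0,0],[0,0,0],[0,0,0]], fingers=[-1,-1,-1,-1,-1])

```text
clock: 43.0
tcp_pos: [0.4254, 0.257, 0.0853]
tcp_rot: [0.709, -0.009, 0.705, 0.008]
force: [-2.9, -0.2, 1.1]
opening: 0.0
```

Emit:
servo_tool(delta_pos=[[0,0,0.006],[0,0,0.006],[0,0,0.005],[0,0,0.003],[0,0,0]], rot=[[0,0,0],[0,0,0],[0,0,0],[0,0,0],[0,0,0]], fingers=[-1,-1,-1,-1,-1])

```text
clock: 43.62
tcp_pos: [0.4442, 0.2573, 0.0844]
tcp_rot: [0.709, -0.009, 0.705, 0.008]
force: [-2.1, -0.1, 1.1]
opening: -0.0001
```

Emit:
servo_tool(delta_pos=[[0,0,0.002],[0,0,0.002],[0,0,0.002],[0,0,0]], rot=[[0,0,0],[0,0,0],[0,0,0],[0,0,0]], fingers=[-1,-1,-1,-1])

```text
clock: 44.12
tcp_pos: [0.4501, 0.2571, 0.084]
tcp_rot: [0.709, -0.009, 0.705, 0.008]
force: [-2.3, 1.5, 1.4]
opening: 0.0003
```

Emit:
servo_tool(delta_pos=[[0,0,0.002],[0,0,0.002],[0,0,0.002],[0,0,0]], rot=[[0,0,0],[0,0,0],[0,0,0],[0,0,0]], fingers=[-1,-1,-1,-1])

```text
clock: 44.62
tcp_pos: [0.4555, 0.2573, 0.0841]
tcp_rot: [0.708, -0.009, 0.706, 0.008]
force: [-4.3, 0.1, 5.0]
opening: -0.0001
```

Emit:
servo_tool(delta_pos=[[0,0,0.002],[0,0,0.002],[0,0,0]], rot=[[0,0,0],[0,0,0],[0,0,0]], fingers=[-1,-1,-1])

```text
clock: 45.0
tcp_pos: [0.4601, 0.2575, 0.0842]
tcp_rot: [0.709, -0.009, 0.705, 0.008]
force: [-4.3, -0.5, 2.8]
opening: -0.0001
```

Emit:
servo_tool(delta_pos=[[0,0,0.002],[0,0,0.001],[0,0,0.001],[0,0,0]], rot=[[0,0,0],[0,0,0],[0,0,0],[0,0,0]], fingers=[-1,-1,-1,-1])

```text
clock: 45.5
tcp_pos: [0.4625, 0.2575, 0.0841]
tcp_rot: [0.708, -0.009, 0.706, 0.008]
force: [-7.4, -0.0, 6.1]
opening: -0.0001
```

Emit:
servo_tool(delta_pos=[[0,0,0.001],[0,0,0.001],[0,0,0.001],[0,0,0]], rot=[[0,0,0],[0,0,0],[0,0,0],[0,0,0]], fingers=[-1,-1,-1,-1])

```text
clock: 46.0
tcp_pos: [0.4629, 0.2576, 0.084]
tcp_rot: [0.706, -0.009, 0.708, 0.008]
force: [-13.1, -0.3, 10.0]
opening: -0.0002
```

Emit:
servo_tool(delta_pos=[[0,0,0.001],[0,0,0.001],[0,0,0.001],[0,0,0],[0,0,0]], rot=[[0,0,0],[0,0,0],[0,0,0],[0,0,0],[0,0,0]], fingers=[-1,-1,-1,-1,-1])

```text
clock: 46.62
tcp_pos: [0.4632, 0.2575, 0.0839]
tcp_rot: [0.704, -0.01, 0.71, 0.009]
force: [-18.2, -1.4, 13.6]
opening: -0.0001
```

Emit:
servo_tool(delta_pos=[[0,0,-0.008],[0,0,-0.012],[-0.03,0,-0.03],[-0.05,0,-0.03],[-0.02,0,-0.04]], rot=[[0,0,0],[0,0,0],[0,0,0],[0,0,0],[0,0,0]], fingers=[-1,-1,-1,-1,-1])

```text
clock: 47.25
tcp_pos: [0.3508, 0.2555, 0.1865]
tcp_rot: [0.711, -0.008, 0.703, 0.008]
force: [0.0, 0.7, -0.7]
opening: 0.0001
```

Emit:
servo_tool(delta_pos=[[0,0,-0.02],[0,0,0]], rot=[[0,0,0],[0,0,0]], fingers=[-1,-1])

```text
clock: 47.5
tcp_pos: [0.3293, 0.2546, 0.1839]
tcp_rot: [0.71, -0.009, 0.704, 0.009]
force: [-0.3, -0.6, -1.1]
opening: 0.0002
```

```bash
python3 - <<'E'
from h import *
s,R=tool();print(s['tcp_pos'],s['force'],s['clock'])
t=grab('top');cv2.imwrite('pics/top19.png',t)
crop(t,95,160,215,260,6,'e7.png'); 
crop(t,130,205,170,255,12,'e9.png')
t=grab('scene');cv2.imwrite('pics/scene19.png',t)
crop(t,305,180,455,300,5,'e8.png')
E
```

```text
[0.32929875 0.2546378  0.18386134] [-0.33840278 -0.55480983 -1.13943475] 47.5
```

View pics/e7.png

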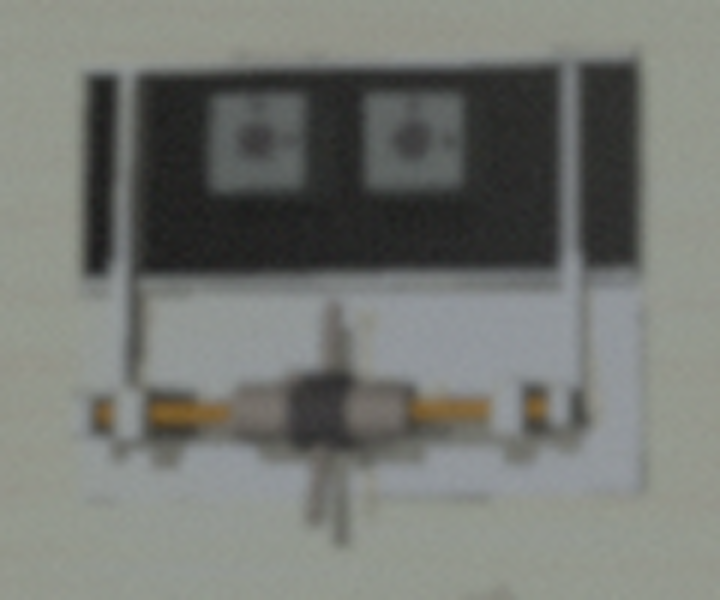

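View pics/e8.png

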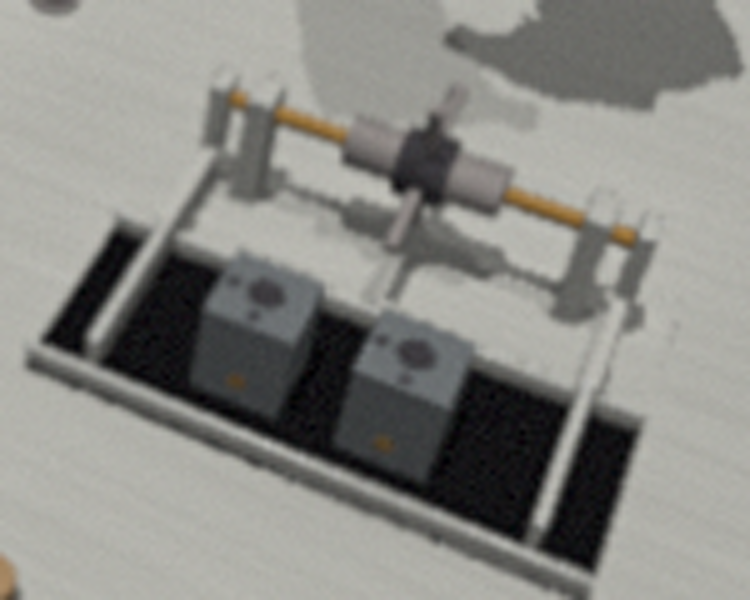

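View pics/e9.png

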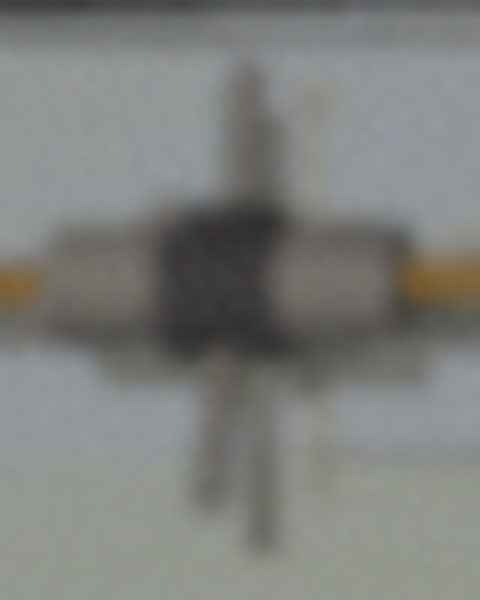

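View pics/scene19.png

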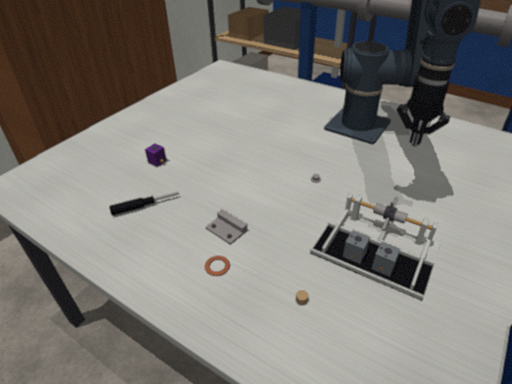

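```bash
python3 - <<'E'
from h import *
f=lambda x,y:(95+x/6,160+y/6)
spoke('top',[(130+x/12,205+y/12) for x,y in((245,70),(208,505),(262,545))])
P=plane('top',[f(570,165),f(126,180)],.03)
P0=plane('top',[f(612,165),f(92,180)],.03)
for a in(P0,P): print(((a-MID)@CY)*1e3)
t=cv2.imread('pics/top19.png');g=cv2.cvtColor(t,cv2.COLOR_BGR2GRAY);g0=cv2.cvtColor(cv2.imread('pics/top0.png'),cv2.COLOR_BGR2GRAY)
print(g[183:189,108:125].mean(0).round(),g[183:189,180:203].mean(0).round());print(g0[183:189,104:121].mean(0).round(),g0[183:189,180:203].mean(0).round())
E
```

```text
top x 47.8 z -6.8 r 48.2 ang 98.1
top x -49.5 z 18.3 r 52.8 ang -69.7
top x -60.2 z -25.2 r 65.2 ang -112.7
[-123.91463993  122.07428737]
[-104.24449102  105.74792494]
[116.  81.  49.  35.  35.  53.  88. 114. 110.  83.  60.  47.  40.  36.
  34.  35.  35.] [ 43.  44.  44.  44.  45.  44.  46.  58.  88. 114. 115.  86.  58.  48.
  47.  47.  46.  48.  47.  50.  63.  91. 122.]
[144. 144. 144. 141. 136. 119.  89.  63.  48.  39.  33.  33.  32.  32.
  32.  34.  34.] [ 42.  41.  41.  42.  42.  43.  41.  44.  44.  45.  44.  44.  44.  47.
  59.  88. 112. 111.  84.  58.  61.  89. 120.]
```

```bash
python3 - <<'E'
from h import *
print(r.hand_in(), monitor.get_obs()['clock'])
E
```

```text
the job is handed in; nothing more can be done
the job is handed in; nothing more can be done
```

I handed the job in at about 48 s of the 210 s. Only two grey blocks were on the shelf, and both are finished and standing upright in the tray. The turnbuckle is at its stop.

- **Pins:** I pressed all four pins against the bar's front face until the force levelled off at 15–18 N with the tool no longer advancing. I then rocked each block through upright while still pressing. After each press the pin showed as a flush disc in the picture. I did not re-check the side pins once the blocks were in the tray.
- **Turnbuckle and gates:** It stalled at 18 N at its stop. The right gate had moved in 19.6 mm from its starting position. That matches the starting value of about 0.65 rad I read from the spokes, which puts it at about 5.0 rad. Both gate tops sit about 104–106 mm from the tray centre, which fits inner faces at 102.5 mm if the gates are about 6 mm thick.
- **Other objects:** The last picture shows the driver, gasket, spacer, nut and purple block where they were at the start. The gripper was clear of everything.

**Disagreements:**
- The first push on a spoke briefly read 52 N at the fingertips, because the spoke's end jammed against the finger. That is above the 40 N limit stated for the arm and gripper body, but it was the fingers that pressed, and it is below the 120 N wrist limit.
- My final spoke angles from the top camera came out 4–8° off what the stop position should give. One spoke could not be read, and one reading was probably a shadow. I relied on the gate travel and the stall instead.

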